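# Clear the toy hob after pretend dinner

## Robot

A 6-joint arm with a two-finger parallel gripper is mounted at the origin on the work surface. World frame = base frame: x ahead of the robot, y to its left, z up, the work surface at z = 0. Lengths are in m, angles in rad, forces in N, time in s.
With the tool pointing down it reaches from about 0.3 to 0.85 m from the base axis. Payload 5.4 kg.
Tool frame: the origin (TCP) lies at the very end of the fingers, on their centre line; the grasp point (between the pads) lies 19 mm behind it; z points along the fingers, y is the direction in which the jaws open and shut (so a half turn about z gives the same grasp; the last joint's range is limited). The gripper opens to 85 mm and grips with 20 to 120 N. Pads are 22 mm wide; open, the fingers measure 114 mm over their backs; the gripper's body (76 mm by 85 mm) begins 54 mm behind the grasp point. The pads swing forward as they close: fully open they stand 13 mm farther back than shut.
Start: joints at [0.991, 0.158, 1.597, -0, 1.386, -0.21], TCP at [0.208, 0.536, 0.231] pointing down, gripper open.
Joint ranges: [-2.91, 2.91], [-0.94, 2.29], [0.18, 2.7], [-1.29, 4.43], [0.17, 2.64], [-3, 3]. Speed limits (rad/s): [2.57, 2.57, 3.14, 3.14, 3.14, 3.14].

## Interface

Orientations are given as a unit quaternion [w, x, y, z].
In Python, from bench import telemetry, imaging, bot gives the robot as it stands.
- The arm moves only by the shell command python3 -m inch 'ROWS' [OPENING] [FORCE]. ROWS is JSON, a list of rows, each a list of 2 entries, a list of its own where there are three numbers: the shift along the tool's x, y, z in m, then the turn, a rotation vector about the tool's x, y, z in degrees. In form: [[[tx, ty, tz], [rx, ry, rz]], ...]. A call has 1 to 20 rows; each row is the pose to reach, as a shift and turn from the pose measured when the call began, along the tool's axes at that moment; what a row does not reach only later rows make up. A row lasts 1/10 s, in which the tool goes at most 50 mm and 8.59 degrees, less where a joint would pass 70% of its speed; a pose out of reach is approached as far as the arm can. A call with a gripper value outside its range is refused whole. OPENING is the opening, from 0 (shut) to 1 (fully open), set as the call begins (- or left out, the last holds). The fingers move at their own pace and stop on an object; FORCE is the grip in N (left out, the last holds). Time passes only in rows, so rows that repeat a pose let the fingers close. It gives the time, the measured TCP pose, the force and the opening at its end, in the units of the state.
- telemetry.get_obs(): the state, without advancing time (a new reading comes with each control period).
- imaging.snapshot(name): name is "scene" or "top"; returns (picture, depth): 384x512x3 uint8, red, green, blue; 384x512 float32, m along the optical axis (not along the pixel's ray), 0 where there is no reading.
- imaging.camera_model(name): a dict with "camera_matrix" (3x3 intrinsics, pixels), "origin" and "orientation" of the camera in the world. Camera axes: x right, y down, z forward; pixel columns grow to the right and rows downward; lengths in m; the calibration is good to about 2 mm. A picture is of the moment at which its call begins. camera_model takes no time and is no camera call.
- bot.finish_job(): hands the job in, once; it reports no verdict.
The state is a dict: "clock": time; "q": joint angles; "qvel": joint speeds; "joint_torque": joint torques, N m; "tcp_pos": TCP position; "orientation": TCP orientation; "contact_force": force on the tool from outside, world axes, zero at the start; "torque": the same for the moment, N m; "grip_width": finger opening in m.
Only numpy, scipy, OpenCV 4.12 (cv2) and the standard library are available. Lean on these libraries where they do the work, as an engineer would, in place of code of your own. Each camera call takes 0.05 s, during which the arm holds its last target.

## Task

Pretend dinner is over, so make the toy hob safe and tidy: turn every pan's handle inward, so that it lies over the hob, pokes out past none of its edges and is well clear of the other pans and their handles; swing the skillet and the milk pan round without lifting them off the hob. Tip the play food out of the saucepan into the blue basket and stand the saucepan back upright in the middle of a free ring, and put the fish fingers from the table into the basket too. Each pan ends in the middle of a ring, every piece of food ends in the basket, and the other toys stay where they are.

Things in the scene. Friction and masses are not known exactly. Their poses are not given: they have to be found in the camera images.
- hob: toy hob, fixed: light grey slab 280 mm deep (x) x 430 mm wide (y) x 45 mm high with three dark rings on top and knobs on its front edge (-x, towards the robot, 15 mm proud). Origin: centre of its underside, so its edges are at x = +-140 mm, y = +-215 mm and its flat top at z = 45 mm in its own frame, in which the rings (dark discs 124 mm across) have their centres at (x, y) = (-40, 140) front left, (-40, -140) front right and (55, 0) mm back middle
- saucepan: teal saucepan with the play food in it, loose, 0.14 to 0.26 kg empty: flared wall 4 mm thick, 84 mm across at the base, 140 mm at the rim, 55 mm tall; starts on one of the two front rings. Origin: centre of its underside, z up out of its mouth. Handle: round beech bar 16 mm thick, level, along the pan's +x axis, its axis 46 mm above the underside, from 66 to 147 mm out; rolled over some 80 to 100 degrees about its handle it empties
- saucepan_handle (a point): point on the saucepan handle's axis, 108.5 mm out from the pan's axis (grip here or up to 15 mm nearer the pan)
- saucepan_tip (a point): free end of the saucepan's handle, 147 mm out from the pan's axis
- skillet: black skillet, empty, loose, about 0.2 kg: 104 mm across at the base, 128 mm at the rim, 30 mm tall; starts on the other front ring. Origin: centre of its underside. Handle: round beech bar 16 mm thick, level, along the pan's +x axis, its axis 34 mm above the underside, from 64 to 148 mm out
- skillet_handle (a point): point on the skillet handle's axis, 106 mm out from the pan's axis
- skillet_tip (a point): free end of the skillet's handle, 148 mm out
- milkpan: red milk pan, empty, loose, about 0.18 kg: 80 mm across at the base, 94 mm at the rim, 75 mm tall; starts on the back ring with its handle lying across above the pan on the left ring. Origin: centre of its underside. Handle: round beech bar 16 mm thick, level, along the pan's +x axis, its axis 70 mm above the underside, from 46 to 150 mm out
- milkpan_handle (a point): point on the milk pan handle's axis, 98.5 mm out from the pan's axis
- milkpan_tip (a point): free end of the milk pan's handle, 150 mm out
- basket: blue plastic laundry basket, open-topped, loose, 0.45 kg, 180 mm (x) x 210 mm (y) x 85 mm high outside, walls and floor 5 mm. Origin: centre of its underside
- tomato_centre (a point): centre of a red wooden play tomato, ball 33 mm across; starts in the saucepan (may be absent)
- sprout_centre (a point): centre of a green wooden play sprout, ball 31 mm across; starts in the saucepan (may be absent)
- potato_centre (a point): centre of a tan wooden play potato, 43 mm long (x), 31 mm thick, round ends; starts in the saucepan (may be absent)
- carrot_centre (a point): centre of an orange wooden carrot chunk, barrel-shaped with rounded ends, 29 mm across, 28 mm long along its z; starts in the saucepan (may be absent)
- fish1_centre (a point): centre of a golden wooden play fish finger, block 75 mm long (x) x 26 mm wide (y) x 20 mm high, lying flat on the table in front of the basket (may be absent)
- fish2_centre (a point): centre of a golden wooden play fish finger, block 75 mm long (x) x 26 mm wide (y) x 20 mm high, lying flat on the table in front of the basket (may be absent)
- fish3_centre (a point): centre of a golden wooden play fish finger, block 75 mm long (x) x 26 mm wide (y) x 20 mm high, lying flat on the table in front of the basket (may be absent)
- iron: small steel toy iron with a white grip, 85 mm long, 58 mm tall, on the ironing board; a bystander, origin at the centre of its underside
- plant_pot: pink ceramic plant pot, 90 mm across, pot 74 mm tall, with a green plant; a bystander, origin at the centre of its underside
- kettle: yellow toy kettle, 80 mm across, 88 mm tall; a bystander, origin at the centre of its underside
- mug: white toy mug, 66 mm across, 62 mm tall; a bystander, origin at the centre of its underside
- salt: small brown wooden salt shaker, 34 mm across, 68 mm tall; a bystander, origin at the centre of its underside
- detergent: lilac toy detergent bottle, 52 mm across, 105 mm tall; a bystander, origin at the centre of its underside

How it is judged:
On the way:
1. the saucepan is tipped well over (more than 70 degrees) above the basket (angle between saucepan's own z axis and vertical above 1.22 rad and z of saucepan in the frame of basket above 0.06 m and x of saucepan in the frame of basket between -0.15 and 0.15 m and y of saucepan in the frame of basket between -0.15 and 0.15 m), for 0.2 s.
At the end, for the whole second after the job is handed in: All food is in the upright basket. Each pan stands upright (6 deg), at rest, within 20 mm (x and y) of a ring's centre; its handle's end is past no hob edge (2 mm), end and middle are 12 mm or more outside other pans' rims and 30 mm from other handles' ends and middles (x of tomato_centre in the frame of basket between -0.09 and 0.09 m and y of tomato_centre in the frame of basket between -0.105 and 0.105 m and z of tomato_centre in the frame of basket between 0 and 0.095 m and x of sprout_centre in the frame of basket between -0.09 and 0.09 m and y of sprout_centre in the frame of basket between -0.105 and 0.105 m and z of sprout_centre in the frame of basket between 0 and 0.095 m and x of potato_centre in the frame of basket between -0.09 and 0.09 m and y of potato_centre in the frame of basket between -0.105 and 0.105 m and z of potato_centre in the frame of basket between 0 and 0.095 m and x of carrot_centre in the frame of basket between -0.09 and 0.09 m and y of carrot_centre in the frame of basket between -0.105 and 0.105 m and z of carrot_centre in the frame of basket between 0 and 0.095 m and x of fish1_centre in the frame of basket between -0.09 and 0.09 m and y of fish1_centre in the frame of basket between -0.105 and 0.105 m and z of fish1_centre in the frame of basket between 0 and 0.095 m and x of fish2_centre in the frame of basket between -0.09 and 0.09 m and y of fish2_centre in the frame of basket between -0.105 and 0.105 m and z of fish2_centre in the frame of basket between 0 and 0.095 m and x of fish3_centre in the frame of basket between -0.09 and 0.09 m and y of fish3_centre in the frame of basket between -0.105 and 0.105 m and z of fish3_centre in the frame of basket between 0 and 0.095 m and angle between each of saucepan, skillet, milkpan, basket's own z axis and vertical below 0.1 rad and linear speed of each of saucepan, skillet, milkpan below 0.02 m/s and ((x of saucepan in the frame of hob between -0.06 and -0.02 m and y of saucepan in the frame of hob between 0.12 and 0.16 m and z of saucepan in the frame of hob between 0.035 and 0.055 m) or (x of saucepan in the frame of hob between -0.06 and -0.02 m and y of saucepan in the frame of hob between -0.16 and -0.12 m and z of saucepan in the frame of hob between 0.035 and 0.055 m) or (x of saucepan in the frame of hob between 0.035 and 0.075 m and y of saucepan in the frame of hob between -0.02 and 0.02 m and z of saucepan in the frame of hob between 0.035 and 0.055 m)) and x of saucepan_tip in the frame of hob between -0.142 and 0.142 m and y of saucepan_tip in the frame of hob between -0.217 and 0.217 m and horizontal distance between each of saucepan_tip, saucepan_handle, milkpan_tip, milkpan_handle and skillet above 0.076 m and horizontal distance between each of saucepan_tip, saucepan_handle, skillet_tip, skillet_handle and milkpan above 0.059 m and ((x of skillet in the frame of hob between -0.06 and -0.02 m and y of skillet in the frame of hob between 0.12 and 0.16 m and z of skillet in the frame of hob between 0.035 and 0.055 m) or (x of skillet in the frame of hob between -0.06 and -0.02 m and y of skillet in the frame of hob between -0.16 and -0.12 m and z of skillet in the frame of hob between 0.035 and 0.055 m) or (x of skillet in the frame of hob between 0.035 and 0.075 m and y of skillet in the frame of hob between -0.02 and 0.02 m and z of skillet in the frame of hob between 0.035 and 0.055 m)) and x of skillet_tip in the frame of hob between -0.142 and 0.142 m and y of skillet_tip in the frame of hob between -0.217 and 0.217 m and horizontal distance between each of skillet_tip, skillet_handle, milkpan_tip, milkpan_handle and saucepan above 0.082 m and ((x of milkpan in the frame of hob between -0.06 and -0.02 m and y of milkpan in the frame of hob between 0.12 and 0.16 m and z of milkpan in the frame of hob between 0.035 and 0.055 m) or (x of milkpan in the frame of hob between -0.06 and -0.02 m and y of milkpan in the frame of hob between -0.16 and -0.12 m and z of milkpan in the frame of hob between 0.035 and 0.055 m) or (x of milkpan in the frame of hob between 0.035 and 0.075 m and y of milkpan in the frame of hob between -0.02 and 0.02 m and z of milkpan in the frame of hob between 0.035 and 0.055 m)) and x of milkpan_tip in the frame of hob between -0.142 and 0.142 m and y of milkpan_tip in the frame of hob between -0.217 and 0.217 m and horizontal distance between each of skillet_tip, skillet_handle, milkpan_tip, milkpan_handle and saucepan_tip above 0.03 m and horizontal distance between each of skillet_tip, skillet_handle, milkpan_tip, milkpan_handle and saucepan_handle above 0.03 m and horizontal distance between each of milkpan_tip, milkpan_handle and skillet_tip above 0.03 m and horizontal distance between each of milkpan_tip, milkpan_handle and skillet_handle above 0.03 m); the robot touches nothing.
It fails at once if the skillet or the milk pan is lifted off the hob (more than 25 mm) (z of any of skillet, milkpan in the frame of hob above 0.07 m).
It fails at once if a bystander (iron, plant pot, kettle, mug, salt, detergent) is shifted more than 30 mm (distance of any of iron, plant_pot, kettle, mug, salt, detergent from where it was at the start of the episode above 0.03 m).
Of tomato, sprout, potato, carrot only 2 to 4 are there at a start; the rules pass over those that are not, and their reading is None.
Of fish1, fish2, fish3 only 2 to 3 are there at a start; the rules pass over those that are not, and their reading is None.
At some moment in a run one of skillet, milkpan, fish1, fish2, fish3 may be knocked a few centimetres aside while the robot is not near it.
It also fails if it takes over 210 s, if anything falls off the work surface, if the arm or the gripper's body presses on something with over 40 N, if the wrist force passes 120 N, or if a joint passes its speed limit or range.

## Working session

There is one attempt and no reset: what is moved stays moved. The work goes in short steps, Python scripts to look and compute and a shell command to move; the robot and the scene stay as the last step left them, time stands still between calls to the robot, and variables do not carry over. Pictures are saved under pics/ and viewed, and the job is handed in when it is done.

```bash
ls; mkdir -p pics; python3 - <<'E'
from bench import telemetry, imaging
import cv2
print(telemetry.get_obs())
for n in("scene","top"):
    p,d=imaging.snapshot(n); cv2.imwrite(f"pics/{n}0.png",p[...,::-1]); print(imaging.camera_model(n))
E
```

```text
pics
{'clock': 0.0, 'q': array([ 9.90899874e-01,  1.59057973e-01,  1.59823720e+00, -7.64152253e-06,
        1.38618172e+00, -2.10054743e-01]), 'qvel': array([-0.00202236,  0.000331  ,  0.00216394, -0.00087198,  0.00052527,
        0.00213008]), 'joint_torque': array([-8.15101066e-04, -3.96019328e+01, -3.31422365e+01, -3.72818349e-04,
        8.64643865e-03,  3.32406763e-06]), 'tcp_pos': array([0.20750721, 0.53561146, 0.23030939]), 'orientation': array([-3.59048205e-04,  1.83867964e-01,  9.82950499e-01, -8.71027260e-04]), 'contact_force': array([ 1.15580364, -0.2384993 ,  0.03081362]), 'torque': array([0.04974297, 0.03166715, 0.03671092]), 'grip_width': 0.08507317747912044}
{'camera_matrix': array([[379.93667819,   0.        , 260.03220019],
       [  0.        , 379.93667819, 199.10652655],
       [  0.        ,   0.        ,   1.        ]]), 'origin': array([ 1.44667646, -0.33732657,  1.13021898]), 'orientation': array([-0.30178221,  0.7500479 ,  0.54782078, -0.21505356])}
{'camera_matrix': array([[383.91141869,   0.        , 255.80478329],
       [  0.        , 383.91141869, 194.76003883],
       [  0.        ,   0.        ,   1.        ]]), 'origin': array([ 0.4506393 , -0.0314583 ,  1.40135806]), 'orientation': array([ 0.02933601, -0.70119256,  0.71197288, -0.02372799])}
```

View pics/scene0.png

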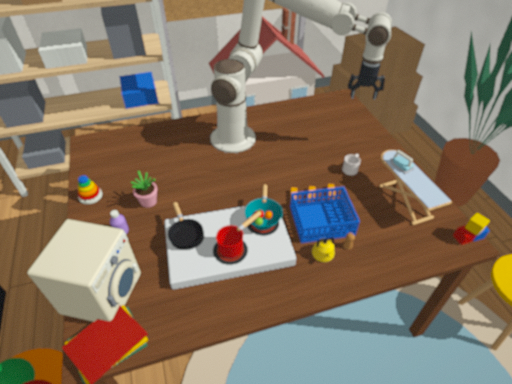

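View pics/top0.png

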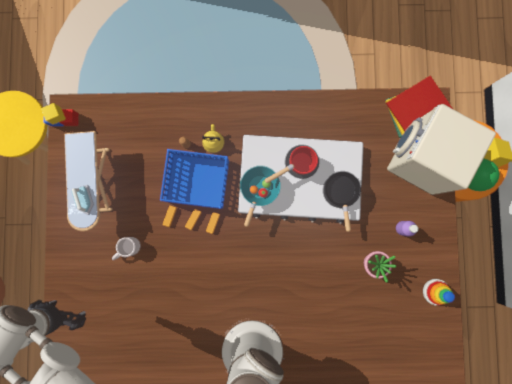

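The top view has the saucepan with its food at about (260,187) on the left ring, the milk pan at (302,161) with its handle across the saucepan, and the skillet at (342,188). The basket is at (195,180), with three fish fingers at about (170,216), (193,219) and (213,223). Next I'll write helpers and measure.

```bash
cat > h.py <<'E'
import numpy as np, cv2
from scipy.spatial.transform import Rotation as R
from bench import telemetry, imaging
def cam(n):
    m=imaging.camera_model(n); q=m['orientation']
    return m['camera_matrix'],np.array(m['origin']),R.from_quat([q[1],q[2],q[3],q[0]]).as_matrix()
def ray(n,u,v,z):
    K,o,Rm=cam(n); d=Rm@np.linalg.solve(K,np.array([u,v,1.])); return o+d*(z-o[2])/d[2]
def proj(n,P):
    K,o,Rm=cam(n); p=K@(Rm.T@(np.asarray(P,float)-o)); return p[:2]/p[2]
def cloud(n,d):
    K,o,Rm=cam(n); v,u=np.mgrid[0:384,0:512]
    c=np.stack([(u-K[0,2])/K[0,0]*d,(v-K[1,2])/K[1,1]*d,d],-1); return c@Rm.T+o
def snap(n,tag,box=None,s=1):
    p,d=imaging.snapshot(n)
    if tag:
        q=p if box is None else p[box[1]:box[3],box[0]:box[2]]
        q=cv2.resize(q,None,fx=s,fy=s,interpolation=cv2.INTER_CUBIC); cv2.imwrite(f"pics/{tag}.png",q[...,::-1])
    return p,d
def tcp():
    o=telemetry.get_obs(); q=o['orientation']; return o['tcp_pos'],R.from_quat([q[1],q[2],q[3],q[0]]),o
def todo(P,z=(0,0,-1),y=None):
    "shift and turn (tool axes, deg) from current pose to TCP P with tool z axis, y axis"
    p,r,o=tcp(); sh=r.inv().apply(np.asarray(P)-p)
    z=np.array(z,float);z/=np.linalg.norm(z);out=[]
    for s in (1,-1):
        yy=np.array(y,float)*s; yy-=z*(yy@z); yy/=np.linalg.norm(yy)
        T=R.from_matrix(np.stack([np.cross(yy,z),yy,z],1)); out.append((r.inv()*T).as_rotvec(degrees=True).round(1))
    print('tcp',p.round(4),'q',o['q'].round(2),'shift mm',(sh*1000).round(1),'turn',*out)
E
python3 - <<'E'
from h import *
p,d=snap("top","top1",(150,120,380,250),3.4)
C=cloud("top",d)
hsv=cv2.cvtColor(p,cv2.COLOR_RGB2HSV)
# hob slab
m=(hsv[...,1]<40)&(hsv[...,2]>150)&(C[...,2]>0.03)&(C[...,2]<0.06)
m=m.astype(np.uint8); n,l,st,c=cv2.connectedComponentsWithStats(m)
i=1+np.argmax(st[1:,4]); ys,xs=np.where(l==i)
pts=np.array([ray("top",u,v,0.045)[:2] for u,v in zip(xs,ys)],np.float32)
print("hob",cv2.minAreaRect(pts), C[ys,xs,2].mean())
# blue
def comp(mask,z,mn=20):
    n,l,st,c=cv2.connectedComponentsWithStats(mask.astype(np.uint8))
    for i in range(1,n):
        if st[i,4]>mn:
            ys,xs=np.where(l==i); w=C[ys,xs]
            pts=np.array([ray("top",u,v,z)[:2] for u,v in zip(xs,ys)],np.float32)
            print(st[i].tolist(),c[i].round(1),'rect',cv2.minAreaRect(pts),'z',np.percentile(w[:,2],[5,50,95]).round(3))
H,S,V=[hsv[...,k] for k in range(3)]
reg=np.zeros_like(m,bool); reg[120:260,140:390]=1
print('blue');comp(reg&(H>105)&(H<125)&(S>150),0.085,100)
print('orange');comp(reg&(H>8)&(H<22)&(S>180)&(V>150),0.02,30)
print('teal');comp(reg&(H>80)&(H<100)&(S>100),0.1,50)
print('red');comp(reg&((H<5)|(H>172))&(S>150)&(V>90),0.12,20)
print('black');comp(reg&(V<45)&(C[...,2]>0.03),0.075,100)
E
```

```text
Traceback (most recent call last):
  File "h.py", line 8, in ray
    K,o,Rm=cam(n); d=Rm@np.linalg.solve(K,np.array([u,v,1.])); return o+d*(z-o[2])/d[2]
           ~~~^^^
  File "h.py", line 5, in cam
    m=imaging.camera_model(n); q=m['orientation']
ValueError: time passes only in moves, steps and waits
```

View pics/top1.png

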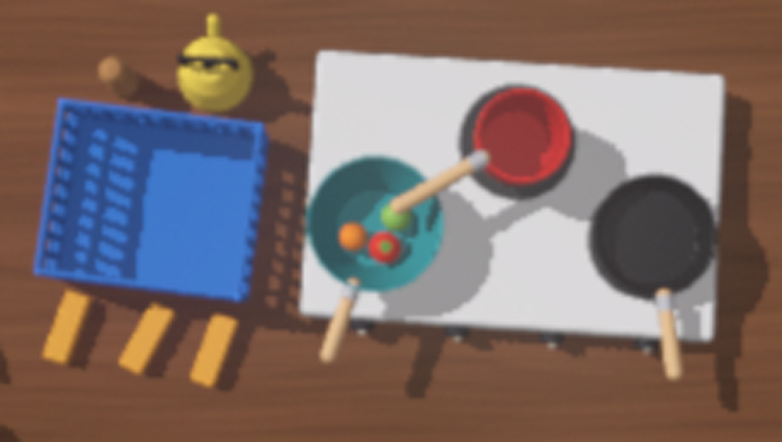

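```bash
python3 - <<'E'
s=open('h.py').read()
s=s.replace("def cam(n):","import functools\n@functools.lru_cache(None)\ndef cam(n):")
s=s.replace('''def ray(n,u,v,z):
    K,o,Rm=cam(n); d=Rm@np.linalg.solve(K,np.array([u,v,1.])); return o+d*(z-o[2])/d[2]''','''def ray(n,u,v,z):
    K,o,Rm=cam(n); u=np.asarray(u,float); v=np.asarray(v,float)
    d=np.stack([(u-K[0,2])/K[0,0],(v-K[1,2])/K[1,1],np.ones_like(u)],-1)@Rm.T; return o+d*((z-o[2])/d[...,2])[...,None]''')
s+='''
def comp(mask,C,z,mn=20,n="top"):
    k,l,st,c=cv2.connectedComponentsWithStats(mask.astype(np.uint8))
    for i in range(1,k):
        if st[i,4]>mn:
            ys,xs=np.where(l==i); w=C[ys,xs]; pts=ray(n,xs,ys,z)[:,:2].astype(np.float32)
            (a,b),(e,f),g=cv2.minAreaRect(pts)
            print(st[i].tolist(),'mean',pts.mean(0).round(4),'rect c %.4f %.4f size %.4f %.4f ang %.1f'%(a,b,e,f,g),'z',np.percentile(w[:,2],[5,50,95]).round(3))
def look(tag=None,box=(150,120,380,250),s=3.4):
    p,d=snap("top",tag,box,s); C=cloud("top",d); hsv=cv2.cvtColor(p,cv2.COLOR_RGB2HSV)
    reg=np.zeros(d.shape,bool); reg[110:270,130:400]=1
    return p,d,C,hsv[...,0],hsv[...,1],hsv[...,2],reg
'''
open('h.py','w').write(s)
E
python3 - <<'E'
from h import *
p,d,C,H,S,V,reg=look()
np.savez('/tmp/a.npz',p=p,d=d)
Z=C[...,2]
print('hob');comp(reg&(S<40)&(V>100)&(Z>.03)&(Z<.06),C,.045,100)
print('blue');comp(reg&(H>105)&(H<125)&(S>150),C,0.085,100)
print('orange');comp(reg&(H>8)&(H<24)&(S>140)&(V>150),C,0.02,20)
print('teal');comp(reg&(H>80)&(H<100)&(S>80),C,0.1,50)
print('red');comp(reg&((H<5)|(H>172))&(S>150)&(V>90),C,0.12,20)
print('black');comp(reg&(V<55)&(Z>.03),C,0.075,100)
print('beech');comp(reg&(H>8)&(H<24)&(S>60)&(S<140)&(V>150)&(Z>.06),C,0.09,10)
# rims from depth
from numpy.linalg import lstsq
for nm,m in (('teal',(H>80)&(H<100)&(S>80)&(Z>.09)),('red',((H<5)|(H>172))&(S>120)&(Z>.1)),('black',(V<75)&(Z>.065)&(Z<.085)&(C[...,1]<.0))):
    w=C[reg&m]; hull=cv2.convexHull(w[:,:2].astype(np.float32))
    print(nm,len(w),cv2.minEnclosingCircle(w[:,:2].astype(np.float32)),np.median(w[:,2]))
E
```

```text
hob
[240, 135, 123, 85, 5642] mean [ 0.6291 -0.1856] rect c 0.6139 -0.1804 size 0.4279 0.2809 ang 85.4 z [0.04  0.045 0.049]
[238, 191, 13, 22, 167] mean [0.5198 0.0246] rect c 0.5285 0.0199 size 0.0419 0.0743 ang 85.3 z [0.039 0.044 0.049]
[348, 196, 12, 24, 197] mean [ 0.4925 -0.3676] rect c 0.5025 -0.3653 size 0.0387 0.0818 ang 88.0 z [0.038 0.045 0.049]
blue
[161, 150, 67, 58, 3103] mean [0.6088 0.1874] rect c 0.6104 0.1892 size 0.2137 0.1799 ang 82.0 z [0.001 0.006 0.084]
orange
[390, 111, 10, 19, 47] mean [ 0.8206 -0.5355] rect c 0.8224 -0.5361 size 0.0738 0.0099 ang 24.0 z [0.017 0.025 0.036]
[202, 139, 15, 12, 51] mean [0.7397 0.1436] rect c 0.7404 0.1460 size 0.0385 0.0522 ang 3.2 z [0.015 0.05  0.065]
[250, 186, 7, 7, 41] mean [ 0.5756 -0.0106] rect c 0.5756 -0.0114 size 0.0217 0.0218 ang 89.1 z [0.07  0.076 0.08 ]
[162, 205, 14, 22, 167] mean [0.4839 0.2936] rect c 0.4838 0.2935 size 0.0282 0.0760 ang 70.0 z [0.004 0.019 0.024]
[185, 210, 16, 20, 161] mean [0.4699 0.2089] rect c 0.4712 0.2084 size 0.0281 0.0759 ang 60.6 z [0.009 0.019 0.025]
[206, 213, 13, 21, 162] mean [0
[... 619 characters left out ...]
rect c 0.7455 0.2331 size 0.0174 0.0177 ang 89.9 z [0.063 0.067 0.07 ]
[265, 167, 24, 16, 99] mean [ 0.6177 -0.0929] rect c 0.6186 -0.0937 size 0.0137 0.0876 ang 29.0 z [0.117 0.122 0.126]
[244, 208, 10, 18, 75] mean [0.4741 0.0049] rect c 0.4756 0.0047 size 0.0140 0.0625 ang 70.7 z [0.093 0.098 0.103]
[344, 212, 6, 19, 80] mean [ 0.4538 -0.3292] rect c 0.4551 -0.3289 size 0.0624 0.0152 ang 5.3 z [0.081 0.086 0.091]
teal 182 ((0.5483551621437073, -0.03699453920125961), 0.0979725643992424) 0.09559650346986237
red 144 ((0.5749955177307129, -0.12282606959342957), 0.1544131338596344) 0.1183284854502531
black 163 ((0.45625269412994385, -0.3803234100341797), 0.1855717897415161) 0.07058679082823915
```

```bash
cat >> h.py <<'E'
hc=np.array([0.6139,-0.1804]); hy=np.radians(-4.6); Rh=np.array([[np.cos(hy),-np.sin(hy)],[np.sin(hy),np.cos(hy)]])
def h2w(x,y): return hc+Rh@np.array([x,y])
def w2h(P): return Rh.T@(np.asarray(P)[:2]-hc)
def circ(pts):
    A=np.c_[2*pts,np.ones(len(pts))]; s=np.linalg.lstsq(A,(pts**2).sum(1),rcond=None)[0]; return s[:2],np.sqrt(s[2]+s[:2]@s[:2])
def pans(C,H,S,V,reg):
    Z=C[...,2]
    for nm,m,zr in (('sauce',(H>80)&(H<100)&(S>80),.1),('milk',((H<5)|(H>172))&(S>120)&(V>60)&(Z>.04),.12),('skil',(V<75)&(S<90)&(Z>.05)&(C[...,1]<-.2),.075)):
        k,l,st,c=cv2.connectedComponentsWithStats((reg&m).astype(np.uint8)); i=1+np.argmax(st[1:,4])
        ys,xs=np.where(l==i); w=ray("top",xs,ys,zr)[:,:2].astype(np.float32); q=cv2.minEnclosingCircle(w); c=np.array(q[0])
        print(nm,c.round(4),'diam',round(2*q[1],4),'hob mm',(w2h(c)*1000).round(1))
    m=reg&(H>8)&(H<24)&(S>60)&(S<140)&(V>130)&(Z>.06)
    k,l,st,cc=cv2.connectedComponentsWithStats(m.astype(np.uint8))
    for i in range(1,k):
        if st[i,4]<40: continue
        ys,xs=np.where(l==i); zt=np.median(C[ys,xs,2])-.008; za=min((.079,.091,.115),key=lambda a:abs(a-zt))
        w=ray("top",xs,ys,za)[:,:2]; mu=w.mean(0); u,s,vt=np.linalg.svd(w-mu); t=(w-mu)@vt[0]; a,b=mu+vt[0]*t.min(),mu+vt[0]*t.max()
        print('handle z',za,'ends',a.round(4),b.round(4),'hob mm',(w2h(a)*1e3).round(),(w2h(b)*1e3).round(),'ang world',np.degrees(np.arctan2(vt[0][1],vt[0][0])).round(1))
E
python3 - <<'E'
from h import *
p,d,C,H,S,V,reg=look()
pans(C,H,S,V,reg)
for a in((-40,140),(-40,-140),(55,0)): print(h2w(*(np.array(a)/1e3)))
print('lilac',ray("top",407,228,.1),'pot',ray("top",380,264,.07))
E
```

```text
sauce [ 0.5789 -0.0353] diam 0.1366 hob mm [-46.5 141.8]
milk [ 0.6625 -0.1826] diam 0.0968 hob mm [48.6  1.7]
skil [ 0.5651 -0.3211] diam 0.1242 hob mm [ -37.4 -144.2]
handle z 0.115 ends [ 0.6352 -0.1307] [ 0.5946 -0.0549] hob mm [17. 51.] [-29. 124.] ang world 118.2
handle z 0.091 ends [ 0.5043 -0.0077] [0.4462 0.0154] hob mm [-123.  163.] [-183.  182.] ang world 158.3
handle z 0.079 ends [ 0.4865 -0.3288] [ 0.4238 -0.3343] hob mm [-115. -158.] [-177. -169.] ang world -174.9
[ 0.58525669 -0.037643  ]
[ 0.562801   -0.31674109]
[ 0.66872284 -0.18481094]
lilac [ 0.42845986 -0.52909862  0.1       ] pot [ 0.30664275 -0.44304813  0.07      ]
```

```bash
python3 - <<'E'
from h import *
p,r,o=tcp(); print(r.as_matrix().round(3))
y=(-np.sin(np.radians(185.1)),np.cos(np.radians(185.1)),0)
todo((.45,.2,.25),y=y)
todo((.4655,-.3304,.2),y=y)
E
```

```text
[[-0.932  0.361 -0.   ]
 [ 0.361  0.932 -0.001]
 [ 0.    -0.001 -1.   ]]
tcp [0.2077 0.5359 0.2308] q [ 0.99  0.16  1.6  -0.    1.39 -0.21] shift mm [-347.3 -225.6  -19.1] turn [-0.000e+00  1.000e-01  1.537e+02] [ -0.   -0.  -26.3]
tcp [0.2077 0.5359 0.2308] q [ 0.99  0.16  1.6  -0.    1.39 -0.21] shift mm [-553.5 -714.5   31.3] turn [-0.000e+00  1.000e-01  1.537e+02] [ -0.   -0.  -26.3]
```

```bash
python3 -m inch '[[[-0.045,-0.03,-0.002],[0,0,-2]],[[-0.09,-0.06,-0.005],[0,0,-5]],[[-0.13,-0.085,-0.008],[0,0,-8]],[[-0.17,-0.11,-0.01],[0,0,-11]],[[-0.21,-0.135,-0.012],[0,0,-14]],[[-0.25,-0.16,-0.014],[0,0,-17]],[[-0.3,-0.195,-0.017],[0,0,-20]],[[-0.347,-0.225,-0.019],[0,0,-23]],[[-0.36,-0.27,-0.019],[0,0,-26.3]],[[-0.38,-0.315,-0.019],[0,0,-26.3]],[[-0.4,-0.36,-0.015],[0,0,-26.3]],[[-0.42,-0.405,-0.01],[0,0,-26.3]],[[-0.44,-0.45,-0.005],[0,0,-26.3]],[[-0.46,-0.495,0],[0,0,-26.3]],[[-0.48,-0.54,0.01],[0,0,-26.3]],[[-0.5,-0.585,0.02],[0,0,-26.3]],[[-0.52,-0.63,0.03],[0,0,-26.3]],[[-0.535,-0.67,0.031],[0,0,-26.3]],[[-0.5535,-0.7145,0.031],[0,0,-26.3]],[[-0.5535,-0.7145,0.031],[0,0,-26.3]]]' 1
python3 - <<'E'
from h import *
y=(-np.sin(np.radians(185.1)),np.cos(np.radians(185.1)),0)
todo((.4655,-.3304,.063),y=y)
E
```

```text
clock: 2.25
tcp_pos: [0.4645, -0.3358, 0.1998]
orientation: [-0.0, -0.042, 0.999, -0.001]
contact_force: [-0.2, 0.4, 0.5]
grip_width: 0.0853
tcp [ 0.4645 -0.3358  0.1998] q [-0.84  0.18  1.64 -0.    1.32 -2.49] shift mm [ -1.6   5.7 136.8] turn [-1.000e-01  2.000e-01  1.797e+02] [-0.1 -0.1 -0.3]
```

```bash
python3 -m inch '[[[0,0.002,0.04],[0,0,0]],[[-0.0015,0.0055,0.08],[0,0,0]],[[-0.0015,0.0055,0.11],[0,0,0]],[[-0.0015,0.0055,0.13],[0,0,0]],[[-0.0015,0.0055,0.137],[0,0,0]],[[-0.0015,0.0055,0.137],[0,0,0]],[[-0.0015,0.0055,0.137],[0,0,0]]]' 1 40
python3 - <<'E'
from h import *
p,d,C,H,S,V,reg=look('t2',(230,120,390,250),4.6)
snap("scene",'s2',(150,170,330,300),4.4)
pans(C,H,S,V,reg)
E
```

```text
clock: 2.95
tcp_pos: [0.4662, -0.3311, 0.0642]
orientation: [0.0, -0.042, 0.999, -0.002]
contact_force: [0.2, -0.2, -0.3]
grip_width: 0.0854
sauce [ 0.5789 -0.0353] diam 0.1366 hob mm [-46.5 141.8]
milk [ 0.6625 -0.1826] diam 0.0968 hob mm [48.6  1.7]
skil [ 0.5662 -0.3212] diam 0.1238 hob mm [ -36.3 -144.2]
handle z 0.115 ends [ 0.6353 -0.1307] [ 0.5944 -0.055 ] hob mm [17. 51.] [-29. 123.] ang world 118.4
handle z 0.091 ends [ 0.5043 -0.0077] [0.4462 0.0154] hob mm [-123.  163.] [-183.  182.] ang world 158.3
```

View pics/s2.png

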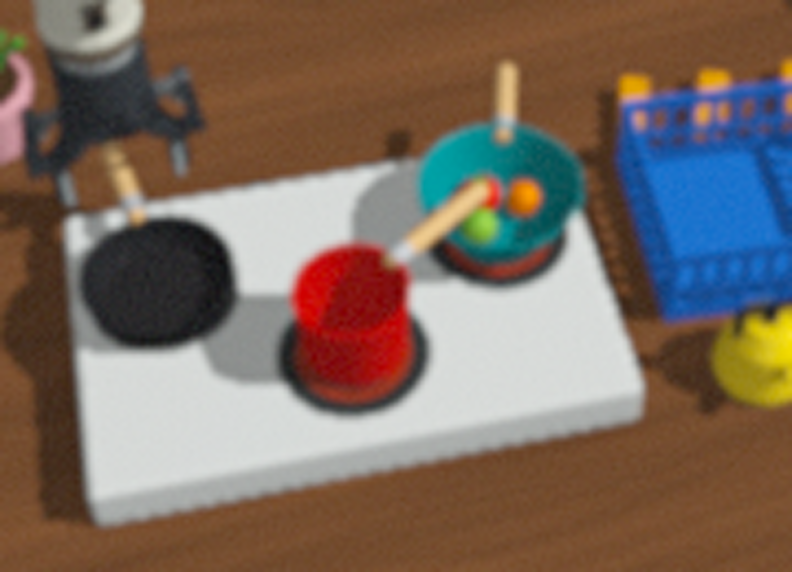

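The open fingers straddle the skillet handle at about (120,165) in the crop. The saucepan holds three pieces: red, orange and green. Closing now.

```bash
python3 -m inch '[[[0,0,0],[0,0,0]],[[0,0,0],[0,0,0]],[[0,0,0],[0,0,0]],[[0,0,0],[0,0,0]],[[0,0,0],[0,0,0]],[[0,0,0],[0,0,0]],[[0,0,0],[0,0,0]],[[0,0,0],[0,0,0]]]' 0 50
python3 - <<'E'
from h import *
p,r,o=tcp()
c0=np.array([.5655,-.3213]); c1=np.array([.5628,-.3167]); 
N=12
for i in range(1,N+1):
    a=np.radians(-80*i/N); c=c0+(c1-c0)*i/N
    Ra=np.array([[np.cos(a),-np.sin(a)],[np.sin(a),np.cos(a)]])
    P=np.r_[c+Ra@(p[:2]-c0),p[2]]
    print((r.inv().apply(P-p)).round(4),round(80*i/N,1), P.round(3))
E
```

```text
clock: 3.85
tcp_pos: [0.4663, -0.3315, 0.0647]
orientation: [0.0, -0.042, 0.999, -0.002]
contact_force: [-1.9, 2.0, 2.7]
grip_width: 0.0142
[-0.0003  0.012  -0.0001] 6.7 [ 0.466 -0.319  0.065]
[-0.0019  0.0238 -0.0001] 13.3 [ 0.466 -0.308  0.065]
[-0.0048  0.0354 -0.0002] 20.0 [ 0.468 -0.296  0.065]
[-0.009   0.0465 -0.0002] 26.7 [ 0.471 -0.284  0.065]
[-0.0144  0.0571 -0.0003] 33.3 [ 0.476 -0.273  0.065]
[-0.021   0.0669 -0.0003] 40.0 [ 0.482 -0.263  0.065]
[-0.0286  0.0759 -0.0004] 46.7 [ 0.488 -0.253  0.065]
[-0.0372  0.0839 -0.0004] 53.3 [ 0.496 -0.245  0.065]
[-0.0466  0.0908 -0.0004] 60.0 [ 0.505 -0.237  0.065]
[-0.0566  0.0966 -0.0004] 66.7 [ 0.515 -0.23   0.065]
[-0.0673  0.1012 -0.0004] 73.3 [ 0.525 -0.225  0.065]
[-0.0783  0.1045 -0.0005] 80.0 [ 0.536 -0.221  0.065]
```

```bash
python3 -m inch '[[[-0.0003,0.012,0],[0,0,6.7]],[[-0.0019,0.0238,0],[0,0,13.3]],[[-0.0048,0.0354,0],[0,0,20]],[[-0.009,0.0465,0],[0,0,26.7]],[[-0.0144,0.0571,0],[0,0,33.3]],[[-0.021,0.067,0],[0,0,40]],[[-0.0286,0.076,0],[0,0,46.7]],[[-0.037,0.084,0],[0,0,53.3]],[[-0.0466,0.0908,0],[0,0,60]],[[-0.0566,0.0966,0],[0,0,66.7]],[[-0.0673,0.1012,0],[0,0,73.3]],[[-0.0783,0.1045,0],[0,0,80]],[[-0.0783,0.1045,0],[0,0,80]],[[-0.0783,0.1045,0],[0,0,80]],[[-0.0783,0.1045,0],[0,0,80]]]' 0 50
python3 - <<'E'
from h import *
p,d,C,H,S,V,reg=look('t3',(230,120,390,250),4.6)
snap("scene",'s3',(150,170,330,300),4.4)
pans(C,H,S,V,reg)
E
```

```text
clock: 5.35
tcp_pos: [0.5359, -0.2207, 0.0646]
orientation: [0.002, 0.609, 0.793, -0.001]
contact_force: [1.5, 2.2, 3.4]
grip_width: 0.0143
sauce [ 0.5789 -0.0353] diam 0.1366 hob mm [-46.5 141.8]
milk [ 0.6625 -0.1826] diam 0.0968 hob mm [48.6  1.7]
skil [ 0.5642 -0.3237] diam 0.1178 hob mm [ -38.1 -146.8]
handle z 0.115 ends [ 0.6353 -0.1307] [ 0.5944 -0.055 ] hob mm [17. 51.] [-29. 123.] ang world 118.4
handle z 0.091 ends [ 0.5043 -0.0077] [0.4462 0.0154] hob mm [-123.  163.] [-183.  182.] ang world 158.3
```

View pics/s3.png

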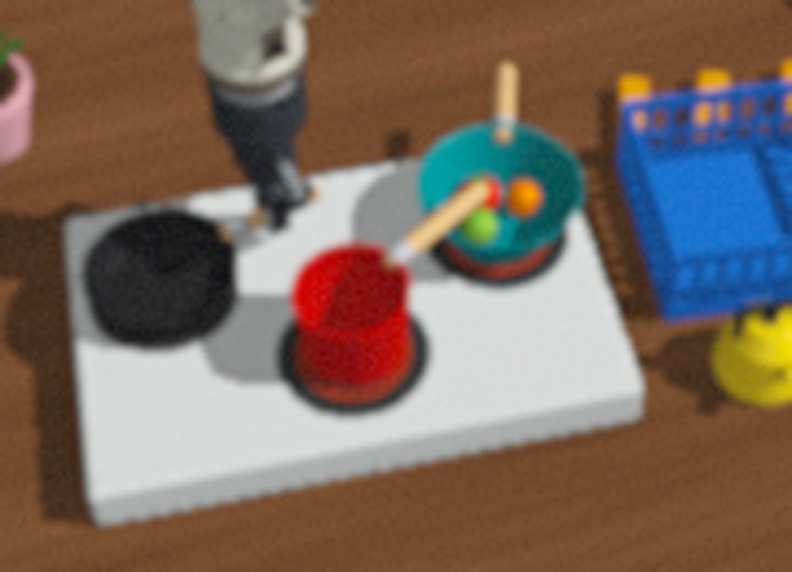

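View pics/t3.png

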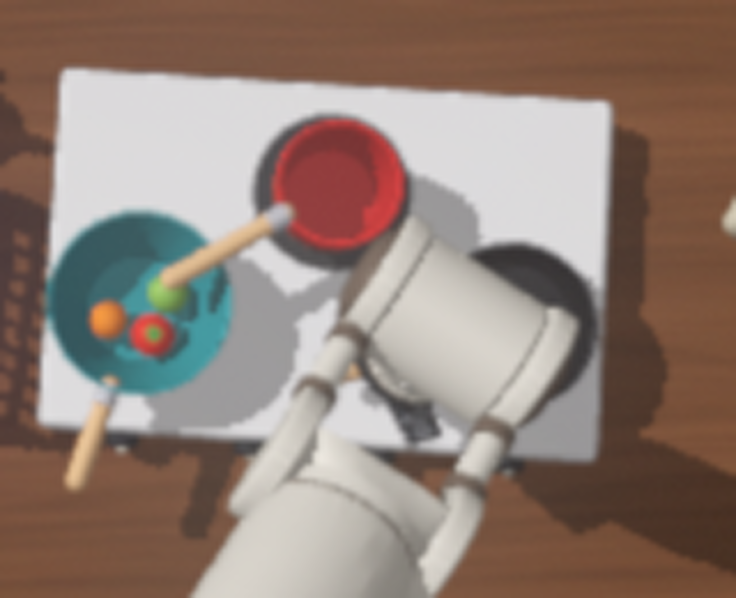

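The skillet has swung round, with its handle now pointing toward the middle of the hob. I'll release it and rise.

```bash
python3 -m inch '[[[0,0,0.002],[0,0,0]],[[0,0,0.002],[0,0,0]],[[0,0,0.002],[0,0,0]],[[0,0,0.002],[0,0,0]],[[0,0,0.002],[0,0,0]],[[0,0,-0.03],[0,0,0]],[[0,0,-0.07],[0,0,0]],[[0,0,-0.12],[0,0,0]],[[-0.01,-0.02,-0.14],[0,0,0]],[[-0.01,-0.02,-0.14],[0,0,0]]]' 1
python3 - <<'E'
from h import *
p,d,C,H,S,V,reg=look('t4',(230,120,390,250),4.6)
snap("scene",'s4',(150,170,330,300),4.4)
pans(C,H,S,V,reg)
todo((.6,-.1,.2),y=(.88,.475,0))
E
```

```text
clock: 6.45
tcp_pos: [0.5199, -0.2375, 0.2093]
orientation: [0.007, 0.61, 0.792, -0.001]
contact_force: [0.0, 0.0, 0.3]
grip_width: 0.0851
sauce [ 0.5789 -0.0353] diam 0.1366 hob mm [-46.5 141.8]
milk [ 0.6626 -0.1825] diam 0.0968 hob mm [48.7  1.8]
skil [ 0.4803 -0.2742] diam 0.0286 hob mm [-125.6 -104.2]
handle z 0.115 ends [ 0.6352 -0.1307] [ 0.5946 -0.0549] hob mm [17. 51.] [-29. 124.] ang world 118.2
handle z 0.091 ends [ 0.5043 -0.0077] [0.4462 0.0154] hob mm [-123.  163.] [-183.  182.] ang world 158.3
tcp [ 0.5186 -0.2348  0.2042] q [-0.64  0.16  1.65 -0.    1.33 -0.89] shift mm [109.5 113.1   3.8] turn [  0.    0.3 -13.5] [ 4.000e-01 -1.000e-01  1.665e+02]
```

View pics/s4.png

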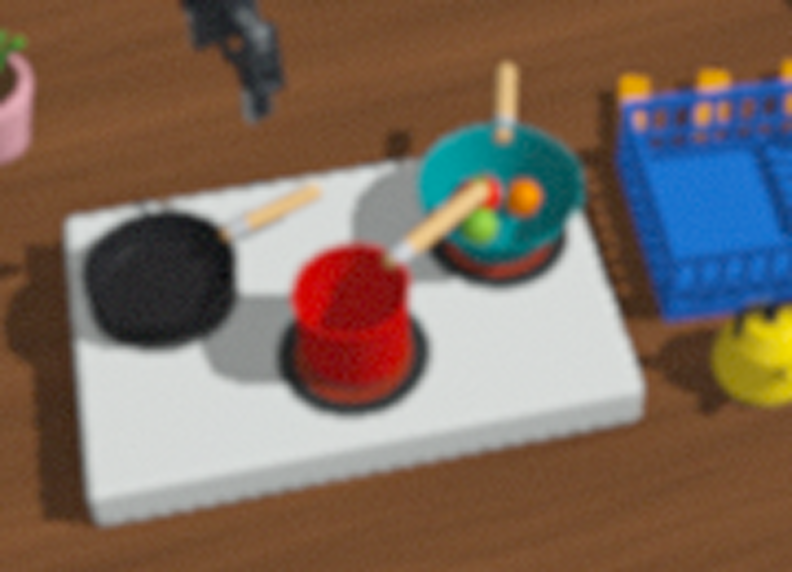

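```bash
python3 - <<'E'
from h import *
todo((.6248,-.1121,.2),y=(.881,.473,0))
todo((.6248,-.1121,.099),y=(.881,.473,0))
E
```

```text
tcp [ 0.5186 -0.2348  0.2042] q [-0.64  0.16  1.65 -0.    1.33 -0.89] shift mm [ 91.5 134.    4. ] turn [  0.    0.3 -13.4] [ 4.000e-01 -1.000e-01  1.666e+02]
tcp [ 0.5186 -0.2348  0.2042] q [-0.64  0.16  1.65 -0.    1.33 -0.89] shift mm [ 92.  133.9 105. ] turn [  0.    0.3 -13.4] [ 4.000e-01 -1.000e-01  1.666e+02]
```

```bash
python3 -m inch '[[[0.023,0.034,0.001],[0,0,-4]],[[0.046,0.068,0.002],[0,0,-8]],[[0.07,0.1,0.003],[0,0,-13.4]],[[0.0915,0.134,0.004],[0,0,-13.4]],[[0.0915,0.134,0.004],[0,0.2,-13.4]],[[0.0915,0.134,0.004],[0,0.2,-13.4]],[[0.092,0.134,0.04],[0,0.2,-13.4]],[[0.092,0.134,0.075],[0,0.2,-13.4]],[[0.092,0.134,0.095],[0,0.2,-13.4]],[[0.092,0.134,0.105],[0,0.2,-13.4]],[[0.092,0.134,0.105],[0,0.2,-13.4]]]' 1 40
python3 - <<'E'
from h import *
p,d,C,H,S,V,reg=look('t5',(230,120,390,250),4.6)
snap("scene",'s5',(150,170,330,300),4.4)
E
```

```text
clock: 7.65
tcp_pos: [0.6231, -0.1122, 0.0967]
orientation: [-0.001, 0.514, 0.858, -0.001]
contact_force: [-0.2, -0.5, -0.1]
grip_width: 0.0853
```

View pics/s5.png

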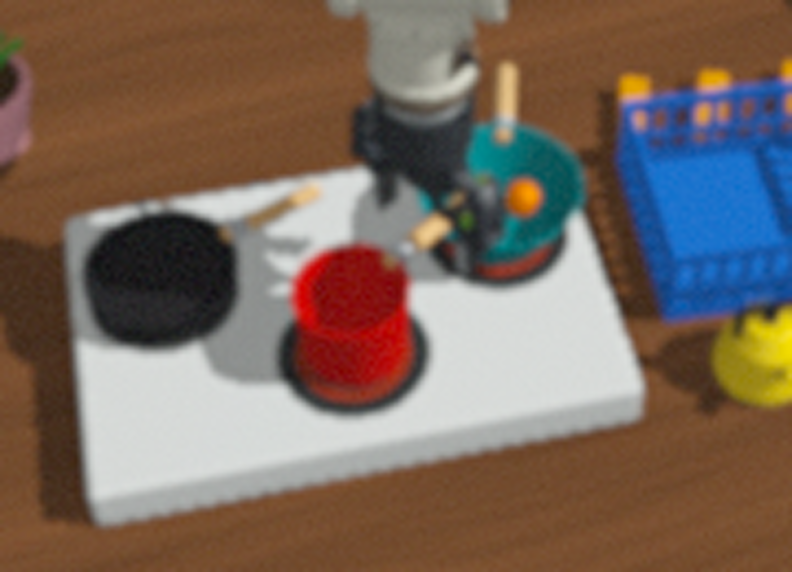

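The fingers straddle the milk pan's handle at about (440,225). Closing.

```bash
python3 -m inch '[[[0,0,0],[0,0,0]],[[0,0,0],[0,0,0]],[[0,0,0],[0,0,0]],[[0,0,0],[0,0,0]],[[0,0,0],[0,0,0]],[[0,0,0],[0,0,0]],[[0,0,0],[0,0,0]],[[0,0,0],[0,0,0]]]' 0 50
python3 - <<'E'
from h import *
p,r,o=tcp()
c0=np.array([.6626,-.1826]); c1=np.array([.6687,-.1848]); 
N=7
for i in range(1,N+1):
    a=np.radians(37*i/N); c=c0+(c1-c0)*i/N
    Ra=np.array([[np.cos(a),-np.sin(a)],[np.sin(a),np.cos(a)]])
    P=np.r_[c+Ra@(p[:2]-c0),p[2]]
    print((r.inv().apply(P-p)).round(4),round(-37*i/N,1), P.round(3))
E
```

```text
clock: 8.55
tcp_pos: [0.6255, -0.1126, 0.1002]
orientation: [0.002, 0.514, 0.858, 0.0]
contact_force: [-0.1, 0.7, 3.4]
grip_width: 0.0139
[-0.001  -0.0067 -0.    ] -5.3 [ 0.62  -0.117  0.1  ]
[-0.0027 -0.0133 -0.    ] -10.6 [ 0.615 -0.121  0.1  ]
[-0.005  -0.0198 -0.    ] -15.9 [ 0.61  -0.126  0.1  ]
[-0.0079 -0.0261 -0.    ] -21.1 [ 0.606 -0.132  0.1  ]
[-0.0116 -0.0322 -0.    ] -26.4 [ 0.603 -0.138  0.1  ]
[-0.0158 -0.038  -0.    ] -31.7 [ 0.6   -0.144  0.1  ]
[-0.0205 -0.0434 -0.    ] -37.0 [ 0.597 -0.151  0.1  ]
```

```bash
python3 -m inch '[[[-0.001,-0.0067,0],[0,0,-5.3]],[[-0.0027,-0.0133,0],[0,0,-10.6]],[[-0.005,-0.0198,0],[0,0,-15.9]],[[-0.008,-0.0261,0],[0,0,-21.1]],[[-0.0116,-0.0322,0],[0,0,-26.4]],[[-0.0158,-0.038,0],[0,0,-31.7]],[[-0.0205,-0.0434,0],[0,0,-37]],[[-0.0205,-0.0434,0],[0,0,-37]],[[-0.0205,-0.0434,0],[0,0,-37]],[[-0.0205,-0.0434,0],[0,0,-37]]]' 0 50
python3 -m inch '[[[0,0,0.001],[0,0,0]],[[0,0,0.001],[0,0,0]],[[0,0,0.001],[0,0,0]],[[0,0,0.001],[0,0,0]],[[0,0,0.001],[0,0,0]],[[0,0,-0.03],[0,0,0]],[[0,0,-0.07],[0,0,0]],[[0,0,-0.11],[0,0,0]],[[0.02,-0.04,-0.13],[0,0,0]],[[0.06,-0.06,-0.13],[0,0,0]],[[0.1,-0.06,-0.13],[0,0,0]],[[0.14,-0.06,-0.13],[0,0,0]],[[0.18,-0.06,-0.13],[0,0,0]],[[0.2,-0.06,-0.13],[0,0,0]]]' 1
python3 - <<'E'
from h import *
p,d,C,H,S,V,reg=look('t6',(230,120,390,250),4.6)
snap("scene",'s6',(150,170,330,300),4.4)
pans(C,H,S,V,reg)
todo((.6,-.1,.2),y=(.88,.475,0))
E
```

```text
clock: 9.55
tcp_pos: [0.5968, -0.1512, 0.1002]
orientation: [0.001, 0.216, 0.976, -0.001]
contact_force: [-1.8, -0.5, 3.3]
grip_width: 0.0143
clock: 10.95
tcp_pos: [0.3877, -0.12, 0.2292]
orientation: [0.001, 0.216, 0.976, -0.001]
contact_force: [0.5, -0.1, 0.7]
grip_width: 0.0853
sauce [ 0.5803 -0.0357] diam 0.1367 hob mm [-45.1 141.6]
milk [ 0.6658 -0.1812] diam 0.0996 hob mm [51.8  3.4]
skil [ 0.5611 -0.3174] diam 0.1217 hob mm [ -41.6 -140.8]
handle z 0.115 ends [ 0.6175 -0.1584] [ 0.5372 -0.1224] hob mm [ 2. 22.] [-81.  52.] ang world 155.8
handle z 0.079 ends [ 0.5423 -0.242 ] [ 0.5241 -0.1767] hob mm [-66. -67.] [-90.  -3.] ang world 105.5
handle z 0.091 ends [ 0.5043 -0.0077] [0.4462 0.0154] hob mm [-123.  163.] [-183.  182.] ang world 158.3
tcp [ 0.3885 -0.1203  0.2296] q [-0.6  -0.31  2.04 -0.    1.41 -1.74] shift mm [-183.2  107.5   30.2] turn [ 0.   0.2 36.7] [  -0.3    0.  -143.3]
```

View pics/t6.png

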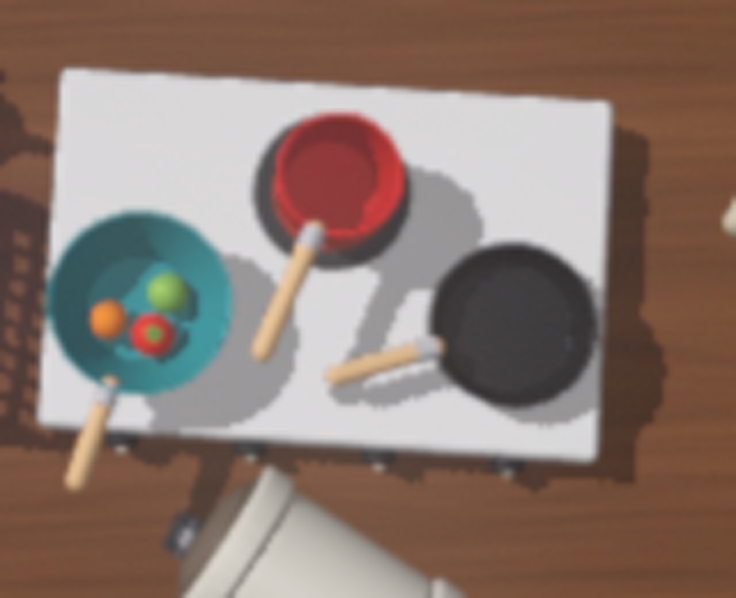

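View pics/s6.png

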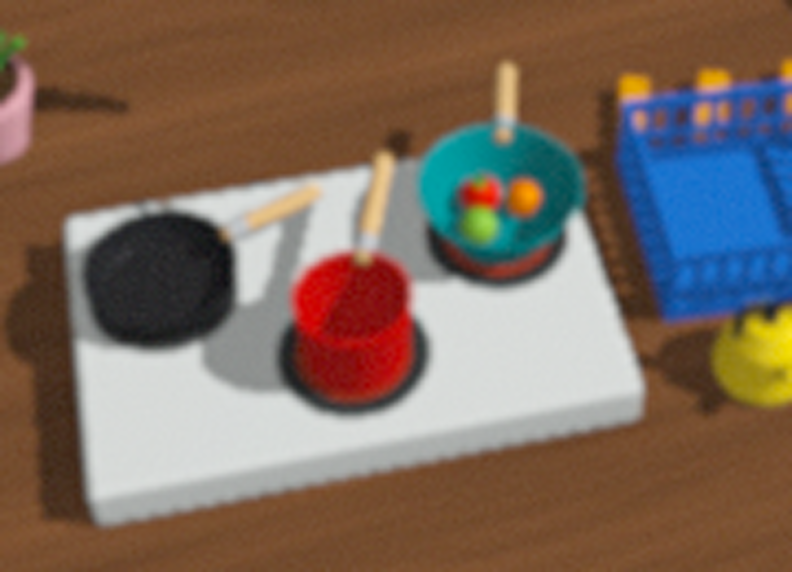

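The milk pan's handle now clears the saucepan, and both swung pans sit within about 4 mm of their ring centres. Before gripping the saucepan I'll make a small free-air roll to see which way joint 4 turns, because the tipping has to be done sideways.

```bash
python3 -m inch '[[[0,0,0],[8,0,0]],[[0,0,0],[15,0,0]],[[0,0,0],[15,0,0]],[[0,0,0],[15,0,0]]]'
python3 - <<'E'
from h import *
p,r,o=tcp(); print(o['q'].round(3)); print(r.as_matrix().round(2))
E
```

```text
clock: 11.45
tcp_pos: [0.3893, -0.1199, 0.2294]
orientation: [-0.026, 0.213, 0.968, -0.127]
contact_force: [-0.4, -0.3, -0.3]
grip_width: 0.0853
[-0.4   -0.243  2.01  -0.266  1.387 -1.487]
[[-0.91  0.41 -0.11]
 [ 0.42  0.88 -0.24]
 [-0.   -0.26 -0.97]]
```

```bash
python3 -m inch '[[[0,0,0],[-8,0,0]],[[0,0,0],[-15,0,0]],[[0,0,0],[-15,0,0]],[[0,0,0],[-15,0,0]],[[0,0,0],[-15,0,0]]]' 1 110
python3 - <<'E'
from h import *
a=np.radians(158.7);y=(np.sin(a),-np.cos(a),0)
c=np.array([.5803,-.0357]);g=c+.095*np.array([np.cos(a),np.sin(a)]);print(g)
todo((*g,.2),y=y)
todo((*g,.072),y=y)
E
```

```text
clock: 11.95
tcp_pos: [0.3893, -0.12, 0.2294]
orientation: [0.001, 0.215, 0.977, -0.0]
contact_force: [0.2, -0.2, 0.2]
grip_width: 0.0855
[ 0.49178933 -0.00119113]
tcp [ 0.3893 -0.12    0.2294] q [-0.6  -0.31  2.04  0.    1.41 -1.74] shift mm [-43.1 150.8  29.5] turn [-0.   0.2 -3.5] [  0.3   0.  176.5]
tcp [ 0.3893 -0.12    0.2294] q [-0.6  -0.31  2.04  0.    1.41 -1.74] shift mm [-42.8 150.8 157.5] turn [-0.   0.2 -3.5] [  0.3   0.  176.5]
```

```bash
python3 -m inch '[[[-0.012,0.04,0.008],[0,0,-1]],[[-0.024,0.08,0.016],[0,0,-2]],[[-0.036,0.12,0.022],[0,0,-3.5]],[[-0.043,0.151,0.03],[0,0.2,-3.5]],[[-0.043,0.151,0.03],[0,0.2,-3.5]],[[-0.043,0.151,0.07],[0,0.2,-3.5]],[[-0.043,0.151,0.11],[0,0.2,-3.5]],[[-0.043,0.151,0.14],[0,0.2,-3.5]],[[-0.043,0.151,0.155],[0,0.2,-3.5]],[[-0.043,0.151,0.1575],[0,0.2,-3.5]],[[-0.043,0.151,0.1575],[0,0.2,-3.5]]]' 1 110
python3 - <<'E'
from h import *
p,d,C,H,S,V,reg=look('t7',(230,120,390,250),4.6)
snap("scene",'s7',(150,170,330,300),4.4)
a=np.radians(158.7);y=(np.sin(a),-np.cos(a),0)
todo((.4918,-.0012,.072),y=y)
E
```

```text
clock: 13.05
tcp_pos: [0.492, -0.001, 0.0722]
orientation: [-0.0, 0.184, 0.983, -0.0]
contact_force: [0.6, 0.6, 0.2]
grip_width: 0.0855
tcp [ 0.4932 -0.0013  0.0734] q [-0.25  0.14  1.96 -0.    1.04 -1.45] shift mm [ 1.3 -0.4  1.4] turn [0.  0.1 0. ] [  -0.2    0.  -180. ]
```

View pics/s7.png

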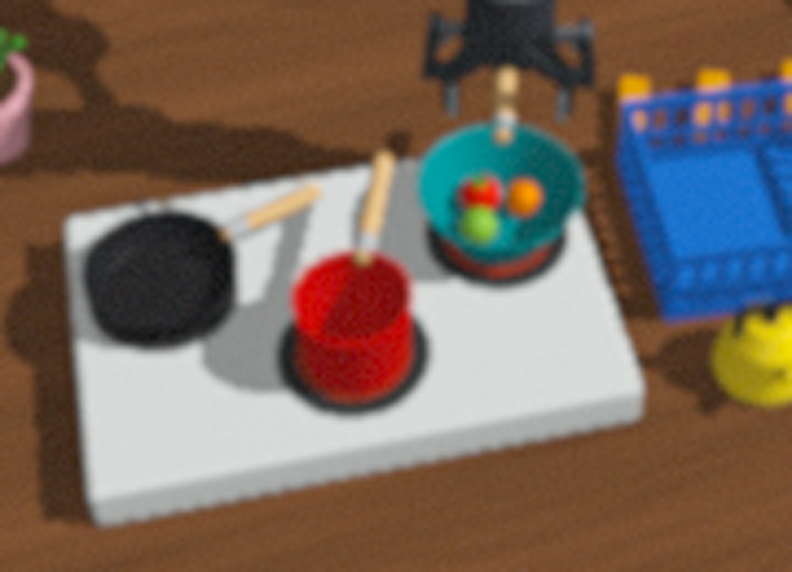

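The jaws straddle the saucepan handle at about (507,100). I'll close hard and lift straight up to z of about 0.24.

```bash
python3 -m inch '[[[0,0,0],[0,0,0]],[[0,0,0],[0,0,0]],[[0,0,0],[0,0,0]],[[0,0,0],[0,0,0]],[[0,0,0],[0,0,0]],[[0,0,0],[0,0,0]],[[0,0,0],[0,0,0]],[[0,0,0],[0,0,0]],[[0,0,-0.015],[0,0,0]],[[0,0,-0.03],[0,0,0]],[[0,0,-0.05],[0,0,0]],[[0,0,-0.075],[0,0,0]],[[0,0,-0.1],[0,0,0]],[[0,0,-0.125],[0,0,0]],[[0,0,-0.15],[0,0,0]],[[0,0,-0.17],[0,0,0]],[[0,0,-0.17],[0,0,0]],[[0,0,-0.17],[0,0,0]]]' 0 110
python3 - <<'E'
from h import *
p,d,C,H,S,V,reg=look('t8',(150,100,380,250),3.4)
snap("scene",'s8',(150,100,380,270),3.4)
p,r,o=tcp();print(r.as_matrix().round(3),o['q'].round(2))
E
```

```text
clock: 14.95
tcp_pos: [0.4923, -0.001, 0.242]
orientation: [0.0, 0.185, 0.983, 0.0]
contact_force: [-0.3, 0.6, -3.1]
grip_width: 0.0124
[[-0.932  0.363 -0.002]
 [ 0.363  0.932  0.001]
 [ 0.002 -0.    -1.   ]] [-0.25 -0.07  1.81 -0.    1.4  -1.45]
```

View pics/s8.png

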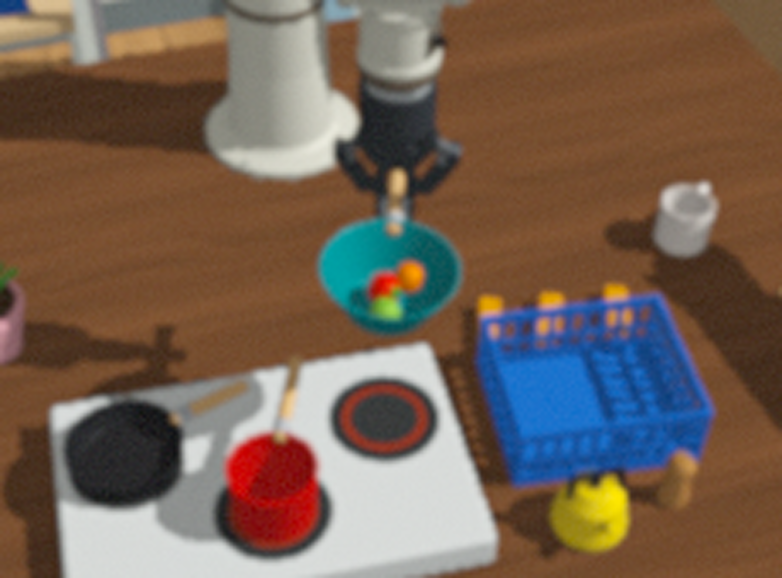

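```bash
python3 - <<'E'
from h import *
a=np.radians(170);y=(np.sin(a),-np.cos(a),0)
todo((.5164,.2165,.242),y=y)
E
```

```text
tcp [ 0.4917 -0.0008  0.2411] q [-0.25 -0.07  1.81 -0.    1.4  -1.45] shift mm [ 55.8 211.5  -0.9] turn [ -0.   -0.1 -11.3] [ -0.2   0.  168.7]
```

```bash
python3 -m inch '[[[0.003,0.012,0],[0,0,-1]],[[0.009,0.035,0],[0,0,-2]],[[0.016,0.06,0],[0,0,-4]],[[0.024,0.09,0],[0,0,-6]],[[0.032,0.12,0],[0,0,-8]],[[0.04,0.15,0],[0,0,-10]],[[0.047,0.18,0],[0,0,-11]],[[0.052,0.2,0],[0,0,-11.3]],[[0.056,0.211,0],[0,0,-11.3]],[[0.056,0.2115,0],[0,0,-11.3]]]' 0 110
python3 - <<'E'
from h import *
p,r,o=tcp();print(p,r.as_matrix().round(3),o['q'].round(2))
G=p+r.apply([0,0,-.019])
for an in range(-8,-105,-8):
    T=r*R.from_rotvec([an,0,0],degrees=True); P=G+T.apply([0,0,.019])
    print(an,r.inv().apply(P-p).round(4))
E
```

```text
clock: 16.05
tcp_pos: [0.5154, 0.218, 0.2401]
orientation: [-0.002, 0.086, 0.996, 0.0]
contact_force: [0.2, -0.8, -2.8]
grip_width: 0.0126
[0.51538558 0.21804417 0.24006226] [[-0.985  0.171 -0.004]
 [ 0.171  0.985  0.001]
 [ 0.004 -0.    -1.   ]] [ 0.18  0.12  1.63  0.    1.4  -1.22]
-8 [-0.      0.0026 -0.0002]
-16 [-0.      0.0052 -0.0007]
-24 [-0.      0.0077 -0.0016]
-32 [-0.      0.0101 -0.0029]
-40 [-0.      0.0122 -0.0044]
-48 [-0.      0.0141 -0.0063]
-56 [-0.      0.0158 -0.0084]
-64 [-0.      0.0171 -0.0107]
-72 [-0.      0.0181 -0.0131]
-80 [-0.      0.0187 -0.0157]
-88 [-0.      0.019  -0.0183]
-96 [ 0.      0.0189 -0.021 ]
-104 [-0.      0.0184 -0.0236]
```

```bash
python3 -m inch '[[[0,0.01,0],[0,0,0]],[[0,0.02,0],[0,0,0]],[[0,0.0226,0],[-8,0,0]],[[0,0.0252,-0.001],[-16,0,0]],[[0,0.0277,-0.002],[-24,0,0]],[[0,0.03,-0.003],[-32,0,0]],[[0,0.032,-0.0045],[-40,0,0]],[[0,0.032,-0.0045],[-40,0,0]],[[0,0.032,-0.0045],[-40,0,0]]]' 0 110
python3 - <<'E'
from h import *
p,d,C,H,S,V,reg=look('t9',(150,100,380,250),3.4)
snap("scene",'s9',(150,100,380,270),3.4)
p,r,o=tcp();print(p,r.as_matrix().round(3),o['q'].round(2))
G=p+r.apply([0,0,-.019])
for an in range(-8,-70,-8):
    T=r*R.from_rotvec([an,0,0],degrees=True); P=G+T.apply([0,0,.019])
    print(an,r.inv().apply(P-p).round(4))
E
```

```text
clock: 16.95
tcp_pos: [0.521, 0.2487, 0.2442]
orientation: [0.027, 0.082, 0.937, 0.339]
contact_force: [0.9, 1.3, -2.4]
grip_width: 0.0129
[0.52141096 0.24994031 0.24551211] [[-0.985  0.132  0.107]
 [ 0.17   0.756  0.632]
 [ 0.002  0.641 -0.768]] [-0.13 -0.01  1.89  0.72  1.31 -1.74]
-8 [-0.      0.0026 -0.0002]
-16 [ 0.      0.0052 -0.0007]
-24 [ 0.      0.0077 -0.0016]
-32 [ 0.      0.0101 -0.0029]
-40 [ 0.      0.0122 -0.0044]
-48 [-0.      0.0141 -0.0063]
-56 [-0.      0.0158 -0.0084]
-64 [ 0.      0.0171 -0.0107]
```

View pics/s9.png

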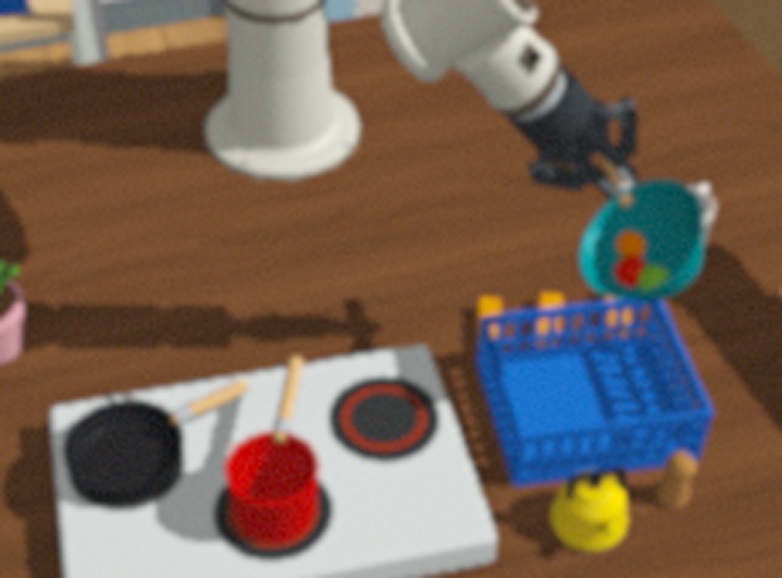

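View pics/t9.png

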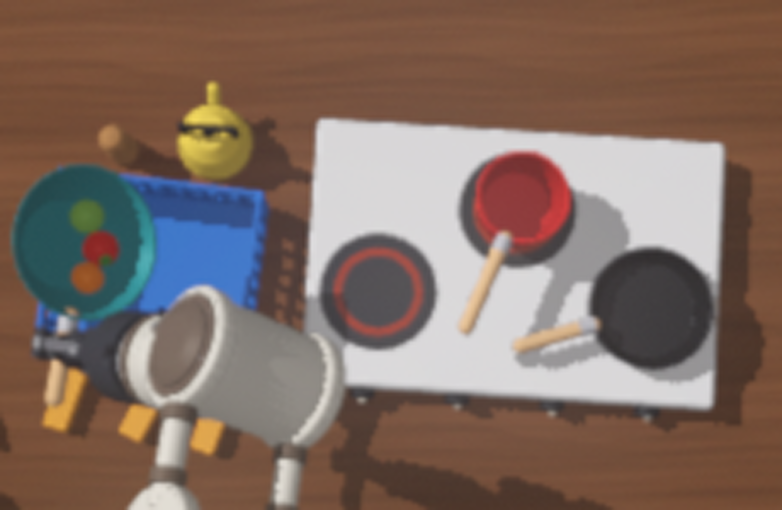

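The food is held and the pan is over the basket, with its true y of about 0.22 once parallax is allowed for. I'll continue the roll to about 100° while lowering 40 mm.

```bash
python3 -m inch '[[[0,-0.013,0.015],[0,0,0]],[[0,-0.0256,0.031],[0,0,0]],[[0,-0.023,0.031],[-8,0,0]],[[0,-0.0204,0.03],[-16,0,0]],[[0,-0.018,0.0293],[-24,0,0]],[[0,-0.0155,0.028],[-32,0,0]],[[0,-0.0134,0.0265],[-40,0,0]],[[0,-0.0115,0.0246],[-48,0,0]],[[0,-0.0098,0.0225],[-56,0,0]],[[0,-0.009,0.021],[-62,0,0]],[[0,-0.009,0.021],[-62,0,0]],[[0,-0.009,0.021],[-62,0,0]],[[0,-0.009,0.021],[-62,0,0]],[[0,-0.009,0.021],[-62,0,0]],[[0,-0.009,0.021],[-62,0,0]]]' 0 110
python3 - <<'E'
from h import *
p,d,C,H,S,V,reg=look('t10',(150,100,380,250),3.4)
snap("scene",'s10',(150,100,380,270),3.4)
p,r,o=tcp();print(p,r.as_matrix().round(3),o['q'].round(2))
E
```

```text
clock: 18.55
tcp_pos: [0.5228, 0.2564, 0.2246]
orientation: [0.066, 0.054, 0.629, 0.773]
contact_force: [-0.3, 0.4, -3.1]
grip_width: 0.0126
[0.52260072 0.2563775  0.22419079] [[-0.985 -0.034  0.166]
 [ 0.17  -0.202  0.965]
 [ 0.001  0.979  0.205]] [-0.34  0.58  1.98  1.55  1.83 -2.54]
```

View pics/s10.png

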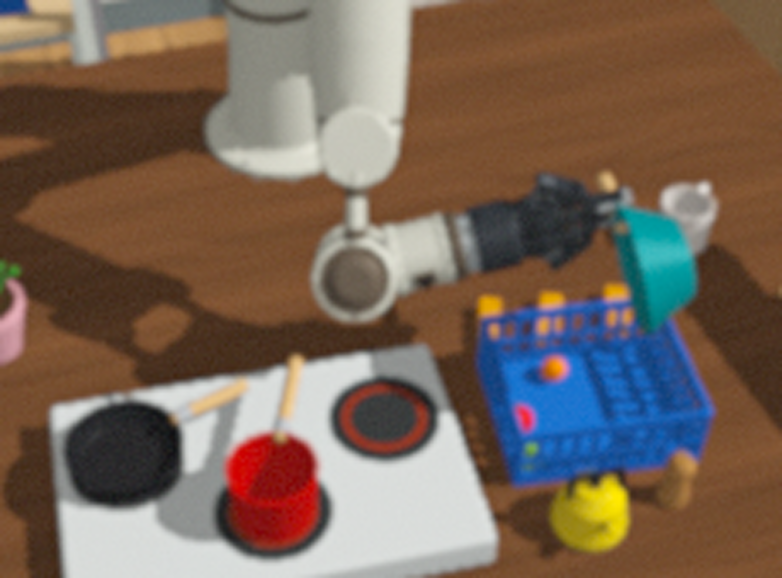

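View pics/t10.png

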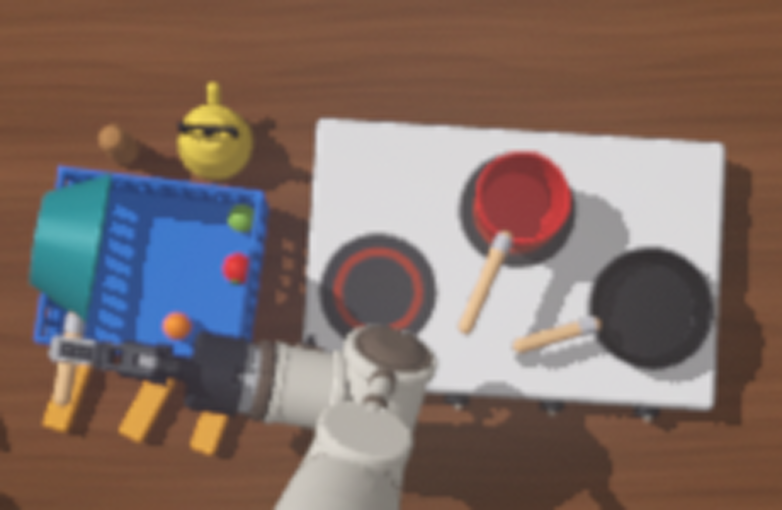

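All three pieces (green (238,218), red (236,268), orange (176,325) in the top crop) lie in the basket. Rolling the pan back upright.

```bash
python3 - <<'E'
from h import *
p,r,o=tcp();G=p+r.apply([0,0,-.019])
a=np.radians(170);y=np.array((np.sin(a),-np.cos(a),0));z=np.array([0,0,-1.]);T0=R.from_matrix(np.stack([np.cross(y,z),y,z],1))
print((r.inv()*T0).as_rotvec(degrees=True))
for an in range(8,105,8):
    T=r*R.from_rotvec([an,0,0],degrees=True); P=G+np.array([0,0,min(.04,.04*an/50)])+T.apply([0,0,.019])
    print(an,r.inv().apply(P-p).round(4))
E
```

```text
[101.81443162  -0.22836414   0.11464145]
8 [0.     0.0036 0.0011]
16 [0.     0.0073 0.0019]
24 [0.     0.0111 0.0023]
32 [0.     0.015  0.0024]
40 [0.     0.0191 0.0021]
48 [0.     0.0235 0.0016]
56 [ 0.      0.0234 -0.0002]
64 [ 0.      0.0221 -0.0025]
72 [ 0.      0.0211 -0.0049]
80 [ 0.      0.0204 -0.0075]
88 [ 0.      0.0202 -0.0101]
96 [ 0.      0.0203 -0.0128]
104 [ 0.      0.0207 -0.0154]
```

```bash
python3 -m inch '[[[0,0.0036,0.0011],[8,0,0]],[[0,0.0073,0.0019],[16,0,0]],[[0,0.0111,0.0023],[24,0,0]],[[0,0.015,0.0024],[32,0,0]],[[0,0.019,0.002],[40,0,0]],[[0,0.0235,0.0016],[48,0,0]],[[0,0.0234,0],[56,0,0]],[[0,0.022,-0.0025],[64,0,0]],[[0,0.021,-0.005],[72,0,0]],[[0,0.0204,-0.0075],[80,0,0]],[[0,0.0202,-0.01],[88,0,0]],[[0,0.0203,-0.0128],[96,0,0]],[[0,0.0205,-0.015],[101.8,-0.2,0.1]],[[0,0.0205,-0.015],[101.8,-0.2,0.1]],[[0,0.0205,-0.015],[101.8,-0.2,0.1]],[[0,0.0205,-0.015],[101.8,-0.2,0.1]]]' 0 110
python3 - <<'E'
from h import *
p,d,C,H,S,V,reg=look('t11',(150,100,380,250),3.4)
snap("scene",'s11',(150,100,380,270),3.4)
p,r,o=tcp();print(p,r.as_matrix().round(3),o['q'].round(2))
Z=C[...,2]; m=reg&(H>80)&(H<100)&(S>80)&(Z>.15)
w=C[m]; ys,xs=np.where(m); print(np.percentile(w[:,2],[50,95]))
w=ray("top",xs,ys,p[2]+.019+.009)[:,:2].astype(np.float32); print(cv2.minEnclosingCircle(w))
E
```

```text
clock: 20.25
tcp_pos: [0.5189, 0.237, 0.2408]
orientation: [-0.001, 0.087, 0.996, 0.001]
contact_force: [0.7, -0.4, -1.6]
grip_width: 0.0126
[0.51920725 0.23677803 0.24099651] [[-0.985  0.175 -0.001]
 [ 0.175  0.985  0.001]
 [ 0.001  0.001 -1.   ]] [ 0.22  0.14  1.6   0.    1.4  -1.18]
[0.22705365 0.26424115]
((0.6118654012680054, 0.2194269448518753), 0.06783787906169891)
```

View pics/s11.png

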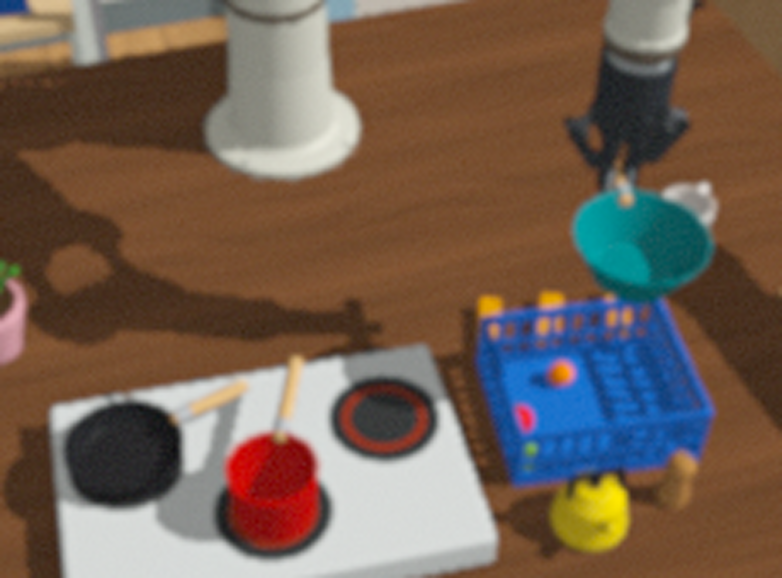

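View pics/t11.png

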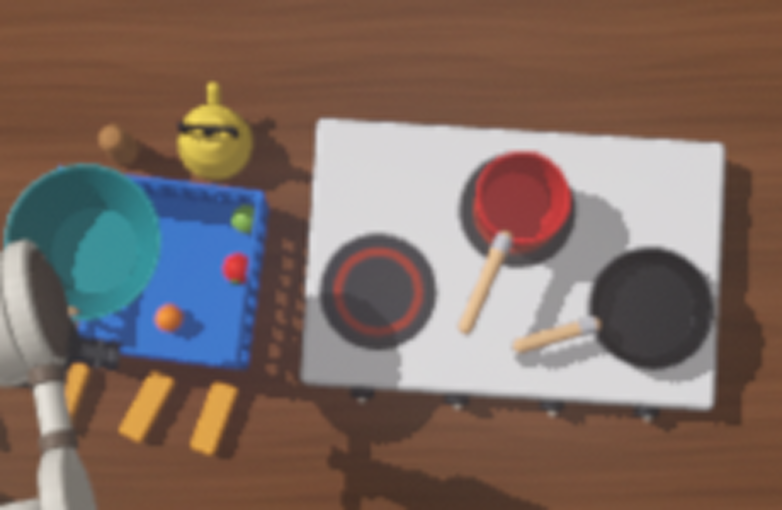

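```bash
python3 - <<'E'
from h import *
a=np.radians(3.4);y=(np.sin(a),-np.cos(a),0)
todo((.6796,-.032,.21),y=y)
E
```

```text
tcp [0.5192 0.2368 0.241 ] q [ 0.22  0.14  1.6   0.    1.4  -1.18] shift mm [-204.9 -236.6   30.5] turn [-1.000e-01 -1.000e-01  1.665e+02] [  0.1  -0.  -13.5]
```

```bash
python3 -m inch '[[[-0.003,-0.003,0],[0,0,1]],[[-0.009,-0.01,0],[0,0,4]],[[-0.018,-0.02,0],[0,0,8]],[[-0.03,-0.033,0],[0,0,14]],[[-0.042,-0.047,0],[0,0,20]],[[-0.055,-0.062,0],[0,0,26]],[[-0.068,-0.078,0],[0,0,32]],[[-0.082,-0.094,0],[0,0,38]],[[-0.096,-0.11,0],[0,0,44]],[[-0.11,-0.126,0],[0,0,50]],[[-0.124,-0.142,0],[0,0,56]],[[-0.138,-0.158,0],[0,0,62]],[[-0.152,-0.174,0],[0,0,68]],[[-0.165,-0.19,0],[0,0,74]],[[-0.178,-0.205,0],[0,0,79]],[[-0.19,-0.218,0],[0,0,83]],[[-0.198,-0.229,0],[0,0,87]],[[-0.205,-0.2366,0],[0,0,90]],[[-0.205,-0.2366,0],[0,0,90]]]' 0 110
python3 - <<'E'
from h import *
a=np.radians(3.4);y=(np.sin(a),-np.cos(a),0)
todo((.6796,-.032,.21),y=y)
E
```

```text
clock: 22.25
tcp_pos: [0.68, -0.0342, 0.2403]
orientation: [-0.001, 0.767, 0.641, 0.0]
contact_force: [0.2, -0.2, -2.8]
grip_width: 0.013
tcp [ 0.68   -0.0342  0.2403] q [-0.23  0.43  1.25  0.    1.46 -0.05] shift mm [ 2.  -0.8 30.3] turn [-0.1 -0.  76.3] [ 0.000e+00 -1.000e-01 -1.037e+02]
```

```bash
python3 -m inch '[[[0,0,0],[0,0,3]],[[0,0,0],[0,0,9]],[[0,0,0],[0,0,16]],[[0,0,0],[0,0,24]],[[0,0,0],[0,0,32]],[[0,0,0],[0,0,40]],[[0,0,0],[0,0,48]],[[0,0,0],[0,0,56]],[[0.001,0,0],[0,0,63]],[[0.002,-0.001,0],[0,0,69]],[[0.002,-0.001,0],[0,0,74]],[[0.002,-0.001,0],[0,0,76.3]],[[0.002,-0.001,0],[0,0,76.3]],[[0.002,-0.001,0.03],[0,0,76.3]],[[0.002,-0.001,0.03],[0,0,76.3]],[[0.002,-0.001,0.03],[0,0,76.3]]]' 0 110
python3 - <<'E'
from h import *
p,d,C,H,S,V,reg=look('t12',(150,100,380,250),3.4)
snap("scene",'s12',(150,100,380,270),3.4)
p,r,o=tcp();print(p,r.as_matrix().round(3),o['q'].round(2))
Z=C[...,2]; m=reg&(H>80)&(H<100)&(S>80)&(Z>.1)
ys,xs=np.where(m)
w=ray("top",xs,ys,p[2]+.019+.009)[:,:2].astype(np.float32); print(cv2.minEnclosingCircle(w))
E
```

```text
clock: 23.85
tcp_pos: [0.6787, -0.0318, 0.2097]
orientation: [-0.001, 1.0, 0.031, -0.001]
contact_force: [-0.0, 0.7, -1.4]
grip_width: 0.0131
[ 0.67993029 -0.03208732  0.2117386 ] [[ 0.998  0.061  0.001]
 [ 0.061 -0.998  0.001]
 [ 0.002 -0.001 -1.   ]] [-0.22  0.44  1.29  0.    1.41  1.29]
((0.5827165246009827, -0.03532632812857628), 0.06758449971675873)
```

View pics/s12.png

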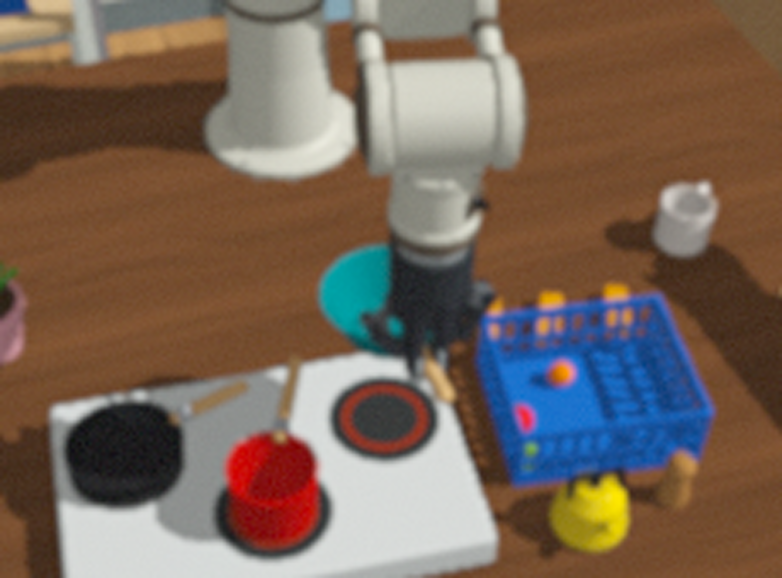

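View pics/t12.png

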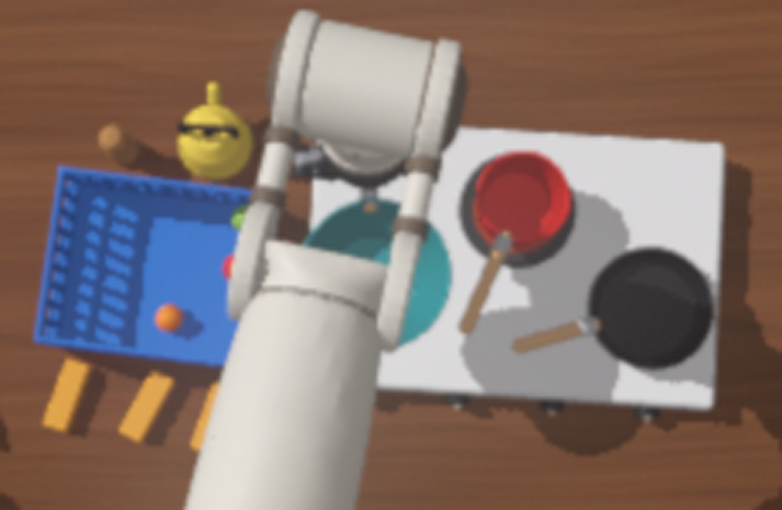

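```bash
python3 -m inch '[[[0.002,0.002,0.02],[0,0,0]],[[0.002,0.002,0.05],[0,0,0]],[[0.002,0.002,0.08],[0,0,0]],[[0.002,0.002,0.105],[0,0,0]],[[0.002,0.002,0.12],[0,0,0]],[[0.002,0.002,0.127],[0,0,0]],[[0.002,0.002,0.131],[0,0,0]],[[0.002,0.002,0.131],[0,0,0]],[[0.002,0.002,0.131],[0,0,0]],[[0.002,0.002,0.131],[0,0,0]]]' 0 110
python3 -m inch '[[[0,0,0.002],[0,0,0]],[[0,0,0.003],[0,0,0]],[[0,0,0.004],[0,0,0]],[[0,0,0.004],[0,0,0]],[[0,0,0.004],[0,0,0]]]' 0 110
```

```text
clock: 24.95
tcp_pos: [0.6831, -0.034, 0.0821]
orientation: [-0.0, 1.0, 0.03, 0.002]
contact_force: [0.5, 0.3, -1.6]
grip_width: 0.0125
clock: 25.45
tcp_pos: [0.683, -0.034, 0.078]
orientation: [-0.0, 1.0, 0.03, 0.002]
contact_force: [-0.2, 1.3, -1.9]
grip_width: 0.0125
```

```bash
python3 -m inch '[[[0,0,0.002],[0,0,0]],[[0,0,0.004],[0,0,0]],[[0,0,0.004],[0,0,0]],[[0,0,0.004],[0,0,0]]]' 0 110; python3 -m inch '[[[0,0,0.001],[0,0,0]],[[0,0,0.002],[0,0,0]],[[0,0,0.002],[0,0,0]],[[0,0,0.002],[0,0,0]]]' 0 110
python3 - <<'E'
from h import *
snap("scene",'s13',(150,150,330,280),4.4)
E
```

```text
clock: 25.85
tcp_pos: [0.6833, -0.034, 0.0743]
orientation: [-0.0, 1.0, 0.03, 0.002]
contact_force: [2.0, 0.9, 0.1]
grip_width: 0.0129
clock: 26.25
tcp_pos: [0.6839, -0.0338, 0.0733]
orientation: [-0.0, 1.0, 0.03, 0.003]
contact_force: [0.0, 1.0, 4.9]
grip_width: 0.0127
```

View pics/s13.png

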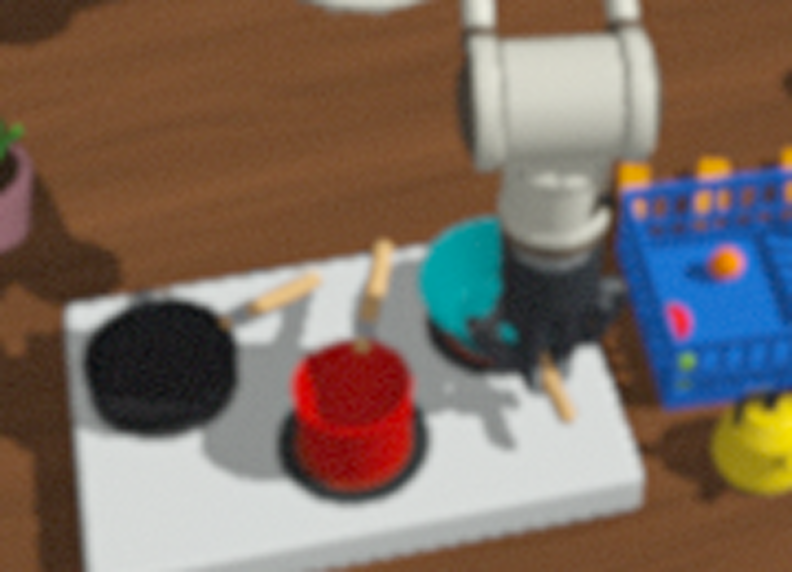

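Hob contact shows as +5 N. I'll release, rise, and back off towards the fish fingers.

```bash
python3 -m inch '[[[0,0,0],[0,0,0]],[[0,0,0],[0,0,0]],[[0,0,0],[0,0,0]],[[0,0,0],[0,0,0]],[[0,0,0],[0,0,0]],[[0,0,-0.03],[0,0,0]],[[0,0,-0.07],[0,0,0]],[[0,0,-0.11],[0,0,0]],[[0,0,-0.15],[0,0,0]],[[-0.03,-0.03,-0.16],[0,0,0]],[[-0.06,-0.06,-0.16],[0,0,0]],[[-0.09,-0.1,-0.16],[0,0,0]],[[-0.12,-0.14,-0.16],[0,0,0]],[[-0.15,-0.18,-0.16],[0,0,0]],[[-0.18,-0.22,-0.16],[0,0,0]],[[-0.2,-0.26,-0.16],[0,0,0]],[[-0.2,-0.3,-0.16],[0,0,0]],[[-0.2,-0.34,-0.16],[0,0,0]],[[-0.2,-0.38,-0.16],[0,0,0]],[[-0.2,-0.4,-0.16],[0,0,0]]]' 1
python3 - <<'E'
from h import *
p,d,C,H,S,V,reg=look('t14',(150,100,380,250),3.4)
snap("scene",'s14',(150,150,330,280),4.4)
pans(C,H,S,V,reg)
print('orange');comp(reg&(H>8)&(H<24)&(S>140)&(V>150),C,0.02,20)
E
```

```text
clock: 28.3
tcp_pos: [0.4583, 0.356, 0.2324]
orientation: [-0.001, 0.999, 0.032, 0.003]
contact_force: [-0.4, -1.3, 0.5]
grip_width: 0.0856
sauce [ 0.5875 -0.0372] diam 0.1378 hob mm [-37.8 140.6]
milk [ 0.6658 -0.1812] diam 0.0996 hob mm [51.8  3.4]
skil [ 0.5618 -0.3171] diam 0.1218 hob mm [ -41.  -140.4]
handle z 0.091 ends [ 0.7322 -0.0293] [ 0.6723 -0.0336] hob mm [106. 160.] [ 46. 151.] ang world -175.9
handle z 0.115 ends [ 0.6176 -0.1582] [ 0.5372 -0.1224] hob mm [ 2. 22.] [-81.  52.] ang world 156.0
handle z 0.079 ends [ 0.5423 -0.242 ] [ 0.5239 -0.1767] hob mm [-66. -67.] [-90.  -4.] ang world 105.7
orange
[390, 111, 10, 19, 46] mean [ 0.8211 -0.5352] rect c 0.8224 -0.5361 size 0.0738 0.0099 ang 24.0 z [0.017 0.026 0.034]
[202, 139, 15, 12, 50] mean [0.7401 0.1438] rect c 0.7404 0.1460 size 0.0385 0.0522 ang 3.2 z [0.01  0.05  0.065]
[197, 190, 6, 6, 27] mean [0.5644 0.1828] rect c 0.5660 0.1821 size 0.0181 0.0181 ang 89.1 z [0.025 0.031 0.035]
[162, 205, 14, 22, 167] mean [0.4839 0.2936] rect c 0.4838 0.2935 size 0.0282 0.0760 ang 70.0 z [0.004 0.02  0.024]
[185, 210, 16, 20, 161] mean [0.4699 0.2089] rect c 0.4712 0.2084 size 0.0281 0.0759 ang 60.6 z [0.01  0.019 0.024]
[206, 213, 13, 21, 162] mean [0.4565 0.1375] rect c 0.4571 0.1374 size 0.0278 0.0761 ang 69.0 z [0.006 0.019 0.024]
```

View pics/t14.png

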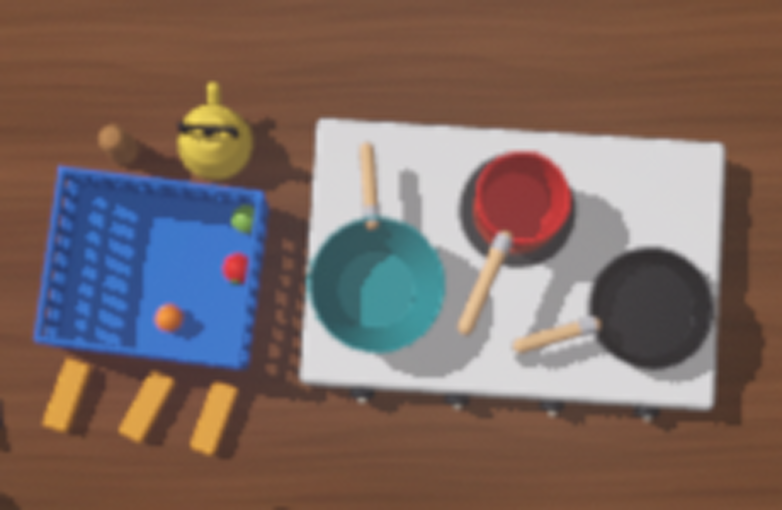

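View pics/s14.png

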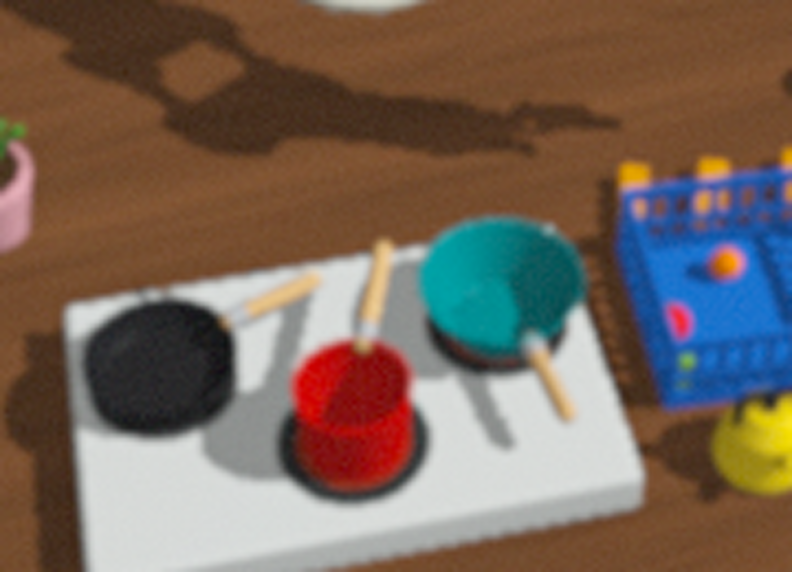

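All pans are set: centres within 4 mm of their rings and handles inward and clear. Now the fish fingers, left one first, gripped slightly off-centre so the gripper body clears the basket wall.

```bash
python3 - <<'E'
from h import *
def f(c,ang):
    a=np.radians(ang); l=np.array([-np.sin(a),np.cos(a)]); g=np.array(c)+.012*l; y=(np.cos(a),np.sin(a),0); print(g.round(4))
    todo((*g,.1),y=y); todo((*g,.003),y=y)
f((.4838,.2935),70)
E
```

```text
[0.4725 0.2976]
tcp [0.4584 0.3555 0.2322] q [ 0.45  0.17  1.59 -0.    1.38  1.96] shift mm [  9.7  58.8 132.2] turn [   0.4   -0.2 -156.3] [-0.1 -0.3 23.7]
tcp [0.4584 0.3555 0.2322] q [ 0.45  0.17  1.59 -0.    1.38  1.96] shift mm [  9.2  58.9 229.2] turn [   0.4   -0.2 -156.3] [-0.1 -0.3 23.7]
```

```bash
python3 -m inch '[[[0.003,0.02,0.03],[0,-0.1,6]],[[0.006,0.04,0.06],[0,-0.2,14]],[[0.009,0.055,0.1],[0,-0.3,20]],[[0.0097,0.059,0.132],[0,-0.3,23.7]],[[0.0097,0.059,0.132],[0,-0.3,23.7]],[[0.0095,0.059,0.165],[0,-0.3,23.7]],[[0.0095,0.059,0.195],[0,-0.3,23.7]],[[0.0095,0.059,0.215],[0,-0.3,23.7]],[[0.0092,0.059,0.225],[0,-0.3,23.7]],[[0.0092,0.059,0.229],[0,-0.3,23.7]],[[0.0092,0.059,0.229],[0,-0.3,23.7]],[[0.0092,0.059,0.229],[0,-0.3,23.7]]]' 0.7 50
python3 -m inch '[[[0,0,0],[0,0,0]],[[0,0,0],[0,0,0]],[[0,0,0],[0,0,0]],[[0,0,0],[0,0,0]],[[0,0,0],[0,0,0]],[[0,0,0],[0,0,0]],[[0,0,-0.03],[0,0,0]],[[0,0,-0.07],[0,0,0]],[[0,0,-0.11],[0,0,0]],[[0,0,-0.15],[0,0,0]],[[0,0,-0.16],[0,0,0]],[[0,0,-0.16],[0,0,0]]]' 0 50
python3 - <<'E'
from h import *
snap("top",'t15',(150,100,380,250),3.4)
snap("scene",'s15',(250,100,430,280),3.3)
a=np.radians(70)
todo((.60,.255,.163),y=(np.cos(a),np.sin(a),0))
todo((.60,.255,.065),y=(np.cos(a),np.sin(a),0))
E
```

```text
clock: 29.6
tcp_pos: [0.4738, 0.2979, 0.0048]
orientation: [-0.002, 0.985, -0.174, 0.001]
contact_force: [0.1, 0.0, 0.4]
grip_width: 0.0598
clock: 30.8
tcp_pos: [0.4746, 0.298, 0.1668]
orientation: [-0.003, 0.985, -0.174, 0.003]
contact_force: [-0.1, 0.4, -0.8]
grip_width: 0.0249
tcp [0.4724 0.2971 0.1631] q [0.34 0.18 1.72 0.   1.25 2.26] shift mm [134.3  -4.1   0. ] turn [1.0e-01 2.0e-01 1.8e+02] [-0.1  0.  -0. ]
tcp [0.4724 0.2971 0.1631] q [0.34 0.18 1.72 0.   1.25 2.26] shift mm [134.4  -3.9  98. ] turn [1.0e-01 2.0e-01 1.8e+02] [-0.1  0.  -0. ]
```

View pics/s15.png

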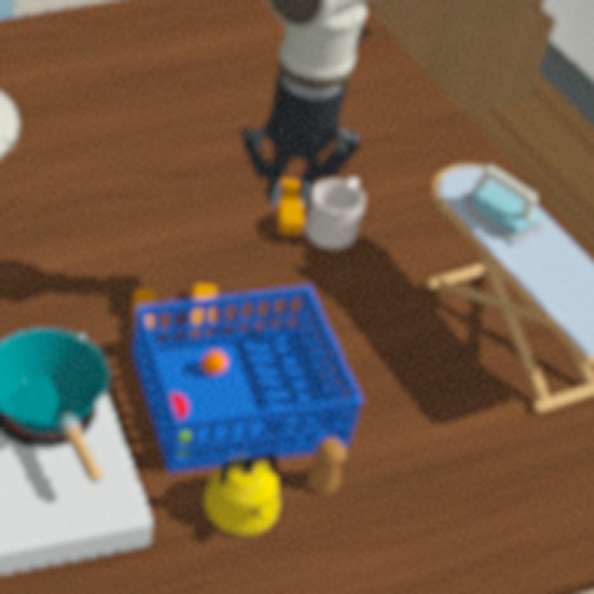

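The fish finger is held at about (290,205). Putting it in the basket.

```bash
python3 -m inch '[[[0.03,0.004,0],[0,0,0]],[[0.07,0.008,0],[0,0,0]],[[0.11,0.012,0],[0,0,0]],[[0.141,0.015,0],[0,0,0]],[[0.141,0.015,0],[0,0,0]],[[0.141,0.015,0.04],[0,0,0]],[[0.141,0.015,0.08],[0,0,0]],[[0.141,0.015,0.11],[0,0,0]],[[0.141,0.015,0.118],[0,0,0]],[[0.141,0.015,0.118],[0,0,0]]]' 0 50
python3 -m inch '[[[0,0,0],[0,0,0]],[[0,0,0],[0,0,0]],[[0,0,0],[0,0,0]],[[0,0,-0.03],[0,0,0]],[[0,0,-0.08],[0,0,0]],[[0,0,-0.12],[0,0,0]],[[-0.04,0,-0.13],[0,0,0]],[[-0.09,0.02,-0.13],[0,0,0]],[[-0.13,0.04,-0.13],[0,0,0]],[[-0.17,0.06,-0.13],[0,0,0]],[[-0.18,0.06,-0.13],[0,0,0]]]' 0.6
cat >> h.py <<'E'
def fish(tag):
    p,d,C,H,S,V,reg=look(tag,(150,100,380,250),3.4)
    print('orange');comp(reg&(H>8)&(H<24)&(S>140)&(V>120)&(C[...,2]<.05)&(C[...,1]>.03),C,0.02,20)
def f(c,ang):
    a=np.radians(ang); l=np.array([-np.sin(a),np.cos(a)]); g=np.array(c)+.012*l; y=(np.cos(a),np.sin(a),0); print(g.round(4))
    todo((*g,.1),y=y); todo((*g,.004),y=y)
E
python3 - <<'E'
from h import *
fish('t16')
f((.4712,.2084),60.6)
E
```

```text
clock: 31.9
tcp_pos: [0.5972, 0.2349, 0.0423]
orientation: [0.0, 0.985, -0.174, -0.003]
contact_force: [0.1, 0.6, 0.1]
grip_width: 0.0246
clock: 33.0
tcp_pos: [0.4037, 0.2395, 0.1727]
orientation: [0.001, 0.985, -0.173, -0.004]
contact_force: [0.6, 0.4, 0.4]
grip_width: 0.0514
orange
[202, 125, 22, 27, 124] mean [0.743 0.125] rect c 0.7555 0.1285 size 0.0715 0.0905 ang 51.2 z [0.001 0.028 0.047]
[172, 171, 12, 19, 116] mean [0.6115 0.2611] rect c 0.6118 0.2609 size 0.0233 0.0680 ang 65.5 z [0.02  0.025 0.029]
[197, 190, 6, 7, 29] mean [0.5644 0.1828] rect c 0.5633 0.1830 size 0.0180 0.0204 ang 44.5 z [0.025 0.029 0.037]
[185, 209, 16, 22, 182] mean [0.4702 0.2082] rect c 0.4703 0.2083 size 0.0306 0.0773 ang 60.6 z [-0.     0.019  0.024]
[205, 212, 15, 22, 178] mean [0.4568 0.1369] rect c 0.4570 0.1371 size 0.0299 0.0786 ang 68.9 z [-0.002  0.019  0.023]
[0.4607 0.2143]
tcp [0.4052 0.2404 0.1736] q [ 0.28 -0.06  1.94  0.    1.27  2.19] shift mm [61.5  5.6 73.2] turn [-5.000e-01  1.000e-01 -1.705e+02] [0.1 0.3 9.5]
tcp [0.4052 0.2404 0.1736] q [ 0.28 -0.06  1.94  0.    1.27  2.19] shift mm [ 62.1   5.5 169.2] turn [-5.000e-01  1.000e-01 -1.705e+02] [0.1 0.3 9.5]
```

View pics/t16.png

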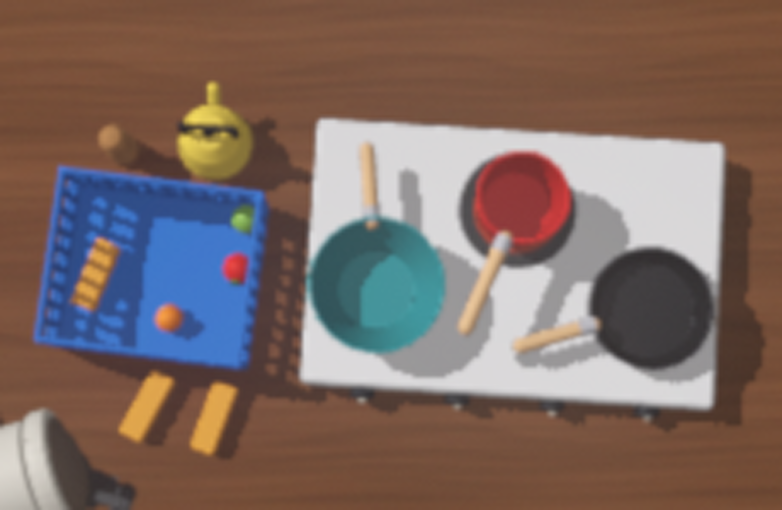

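The first one is in at about (96,273) in the crop. Second one next.

```bash
python3 -m inch '[[[0.03,0.003,0.03],[0,0,4]],[[0.055,0.005,0.06],[0,0.2,8]],[[0.0615,0.0055,0.073],[0,0.3,9.5]],[[0.0615,0.0055,0.073],[0,0.3,9.5]],[[0.062,0.0055,0.11],[0,0.3,9.5]],[[0.062,0.0055,0.14],[0,0.3,9.5]],[[0.062,0.0055,0.16],[0,0.3,9.5]],[[0.062,0.0055,0.169],[0,0.3,9.5]],[[0.062,0.0055,0.169],[0,0.3,9.5]],[[0.062,0.0055,0.169],[0,0.3,9.5]]]' 0.6 50
python3 -m inch '[[[0,0,0],[0,0,0]],[[0,0,0],[0,0,0]],[[0,0,0],[0,0,0]],[[0,0,0],[0,0,0]],[[0,0,0],[0,0,0]],[[0,0,-0.03],[0,0,0]],[[0,0,-0.07],[0,0,0]],[[0,0,-0.11],[0,0,0]],[[0,0,-0.15],[0,0,0]],[[0,0,-0.16],[0,0,0]],[[0,0,-0.16],[0,0,0]]]' 0 50
python3 - <<'E'
from h import *
a=np.radians(75)
todo((.62,.185,.163),y=(np.cos(a),np.sin(a),0))
E
```

```text
clock: 34.05
tcp_pos: [0.4619, 0.2149, 0.0058]
orientation: [-0.0, 0.967, -0.254, 0.001]
contact_force: [1.0, 0.2, 0.6]
grip_width: 0.0511
clock: 35.15
tcp_pos: [0.4633, 0.2153, 0.1683]
orientation: [-0.001, 0.967, -0.254, 0.003]
contact_force: [-0.8, -0.5, -0.5]
grip_width: 0.0246
tcp [0.4633 0.2153 0.1683] q [ 0.2   0.04  1.85 -0.    1.24  2.28] shift mm [151.4 -50.5   6.3] turn [ -0.5   0.3 165.6] [ -0.2  -0.3 -14.4]
```

```bash
python3 -m inch '[[[0.035,-0.012,0],[0,0,-4]],[[0.075,-0.025,0],[0,0,-9]],[[0.115,-0.038,0],[0,0,-14.4]],[[0.15,-0.05,0.005],[0,0,-14.4]],[[0.151,-0.05,0.01],[0,0,-14.4]],[[0.151,-0.05,0.05],[0,0,-14.4]],[[0.151,-0.05,0.09],[0,0,-14.4]],[[0.151,-0.05,0.115],[0,0,-14.4]],[[0.151,-0.05,0.125],[0,0,-14.4]],[[0.151,-0.05,0.125],[0,0,-14.4]]]' 0 50
python3 -m inch '[[[0,0,0],[0,0,0]],[[0,0,0],[0,0,0]],[[0,0,0],[0,0,0]],[[0,0,-0.03],[0,0,0]],[[0,0,-0.08],[0,0,0]],[[0,0,-0.12],[0,0,0]],[[-0.04,0,-0.13],[0,0,0]],[[-0.09,0.02,-0.13],[0,0,0]],[[-0.13,0.02,-0.13],[0,0,0]],[[-0.17,0.02,-0.13],[0,0,0]],[[-0.2,0.02,-0.13],[0,0,0]]]' 0.6
python3 - <<'E'
from h import *
fish('t17')
f((.4570,.1372),69)
E
```

```text
clock: 36.15
tcp_pos: [0.6177, 0.1848, 0.0414]
orientation: [-0.0, 0.991, -0.13, 0.0]
contact_force: [0.4, 0.2, -0.2]
grip_width: 0.0249
clock: 37.25
tcp_pos: [0.4173, 0.2176, 0.1721]
orientation: [-0.001, 0.992, -0.13, 0.001]
contact_force: [0.5, -0.7, 0.1]
grip_width: 0.0508
orange
[202, 125, 22, 27, 131] mean [0.7409 0.1266] rect c 0.7549 0.1283 size 0.0726 0.0911 ang 51.2 z [0.    0.028 0.047]
[194, 165, 11, 20, 114] mean [0.6315 0.183 ] rect c 0.6317 0.1824 size 0.0219 0.0692 ang 71.4 z [0.018 0.025 0.029]
[172, 171, 12, 19, 115] mean [0.6112 0.2612] rect c 0.6118 0.2609 size 0.0233 0.0680 ang 65.5 z [0.018 0.025 0.031]
[197, 190, 6, 7, 30] mean [0.5643 0.1825] rect c 0.5633 0.1830 size 0.0180 0.0204 ang 44.5 z [0.025 0.029 0.034]
[206, 212, 14, 22, 181] mean [0.4569 0.137 ] rect c 0.4570 0.1372 size 0.0300 0.0786 ang 68.9 z [-0.001  0.019  0.024]
[0.4458 0.1415]
tcp [0.4137 0.2186 0.1714] q [ 0.23 -0.07  1.95  0.    1.26  2.06] shift mm [50.9 66.4 71.2] turn [-2.000e-01 -1.000e-01 -1.738e+02] [-0.   0.1  6.2]
tcp [0.4137 0.2186 0.1714] q [ 0.23 -0.07  1.95  0.    1.26  2.06] shift mm [ 51.1  66.5 167.2] turn [-2.000e-01 -1.000e-01 -1.738e+02] [-0.   0.1  6.2]
```

View pics/t17.png

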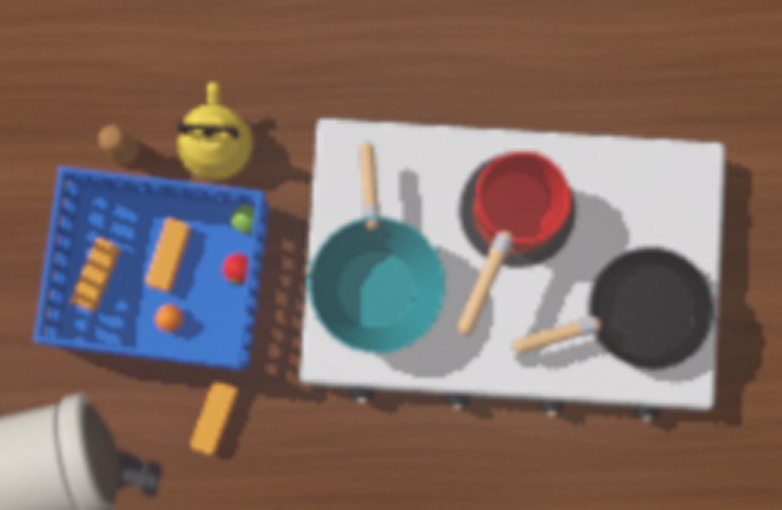

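The second one is in at (167,254). Third one.

```bash
python3 -m inch '[[[0.025,0.033,0.03],[0,0,3]],[[0.045,0.06,0.06],[0,0,6]],[[0.051,0.0665,0.072],[0,0,6.2]],[[0.051,0.0665,0.072],[0,0,6.2]],[[0.051,0.0665,0.11],[0,0,6.2]],[[0.051,0.0665,0.14],[0,0,6.2]],[[0.051,0.0665,0.16],[0,0,6.2]],[[0.051,0.0665,0.167],[0,0,6.2]],[[0.051,0.0665,0.167],[0,0,6.2]],[[0.051,0.0665,0.167],[0,0,6.2]]]' 0.6 50
python3 -m inch '[[[0,0,0],[0,0,0]],[[0,0,0],[0,0,0]],[[0,0,0],[0,0,0]],[[0,0,0],[0,0,0]],[[0,0,0],[0,0,0]],[[0,0,-0.03],[0,0,0]],[[0,0,-0.07],[0,0,0]],[[0,0,-0.11],[0,0,0]],[[0,0,-0.15],[0,0,0]],[[0,0,-0.16],[0,0,0]],[[0,0,-0.16],[0,0,0]]]' 0 50
python3 - <<'E'
from h import *
a=np.radians(80)
todo((.58,.222,.163),y=(np.cos(a),np.sin(a),0))
E
```

```text
clock: 38.3
tcp_pos: [0.4472, 0.1421, 0.0059]
orientation: [-0.001, 0.983, -0.182, 0.0]
contact_force: [-0.5, 0.7, -0.5]
grip_width: 0.0515
clock: 39.4
tcp_pos: [0.4487, 0.1419, 0.1684]
orientation: [-0.002, 0.983, -0.182, 0.003]
contact_force: [0.3, -0.2, -0.5]
grip_width: 0.0244
tcp [0.4487 0.1419 0.1684] q [ 0.05 -0.06  1.96  0.    1.24  1.98] shift mm [  93.9 -121.8    6.4] turn [ -0.5   0.3 169. ] [ -0.2  -0.3 -11. ]
```

```bash
python3 -m inch '[[[0.025,-0.03,0],[0,0,-3]],[[0.05,-0.06,0],[0,0,-7]],[[0.075,-0.09,0],[0,0,-11]],[[0.1,-0.12,0],[0,0,-11]],[[0.103,-0.125,0.005],[0,0,-11]],[[0.103,-0.125,0.04],[0,0,-11]],[[0.103,-0.125,0.075],[0,0,-11]],[[0.103,-0.125,0.1],[0,0,-11]],[[0.103,-0.125,0.105],[0,0,-11]],[[0.103,-0.125,0.105],[0,0,-11]]]' 0 50
python3 -m inch '[[[0,0,0],[0,0,0]],[[0,0,0],[0,0,0]],[[0,0,0],[0,0,0]],[[0,0,-0.03],[0,0,0]],[[0,0,-0.08],[0,0,0]],[[0,0,-0.12],[0,0,0]],[[-0.04,0,-0.13],[0,0,0]],[[-0.09,0,-0.13],[0,0,0]],[[-0.13,0,-0.13],[0,0,0]],[[-0.17,0,-0.13],[0,0,0]],[[-0.2,0,-0.13],[0,0,0]],[[-0.2,0,-0.13],[0,0,0]]]' 0.6
python3 - <<'E'
from h import *
fish('t18')
p,d,C,H,S,V,reg=look(); pans(C,H,S,V,reg)
print('blue');comp(reg&(H>105)&(H<125)&(S>150),C,0.085,300)
snap("scene",'s18',(100,90,420,300),2.4)
E
```

```text
clock: 40.4
tcp_pos: [0.5884, 0.2214, 0.0625]
orientation: [-0.001, 0.996, -0.087, 0.001]
contact_force: [-0.0, -0.2, 1.0]
grip_width: 0.0244
clock: 41.6
tcp_pos: [0.3883, 0.2568, 0.1925]
orientation: [-0.001, 0.996, -0.086, 0.001]
contact_force: [1.1, -0.1, -0.9]
grip_width: 0.0515
orange
[202, 125, 22, 27, 136] mean [0.7423 0.1253] rect c 0.7547 0.1280 size 0.0732 0.0911 ang 51.2 z [0.001 0.029 0.049]
[194, 165, 11, 20, 120] mean [0.6306 0.1835] rect c 0.6315 0.1831 size 0.0231 0.0701 ang 71.4 z [0.02  0.025 0.029]
[172, 171, 19, 22, 222] mean [0.6081 0.2484] rect c 0.6081 0.2488 size 0.0503 0.0687 ang 69.2 z [0.019 0.027 0.035]
[197, 190, 6, 7, 31] mean [0.5639 0.1824] rect c 0.5633 0.1830 size 0.0180 0.0204 ang 44.5 z [0.024 0.031 0.035]
sauce [ 0.5873 -0.0371] diam 0.1376 hob mm [-38.  140.7]
milk [ 0.6658 -0.1811] diam 0.0997 hob mm [51.8  3.5]
skil [ 0.5616 -0.3169] diam 0.1216 hob mm [ -41.2 -140.2]
handle z 0.091 ends [ 0.7322 -0.0293] [ 0.6723 -0.0336] hob mm [106. 160.] [ 46. 151.] ang world -175.9
handle z 0.115 ends [ 0.6176 -0.1582] [ 0.5372 -0.1224] hob mm [ 2. 22.] [-81.  52.] ang world 156.0
handle z 0.079 ends [ 0.5423 -0.242 ] [ 0.5241 -0.1767] hob mm [-66. -67.] [-90.  -3.] ang world 105.5
blue
[161, 150, 67, 58, 2186] mean [0.6092 0.186 ] rect c 0.6104 0.1892 size 0.2136 0.1799 ang 82.0 z [0.    0.007 0.086]
```

View pics/t18.png

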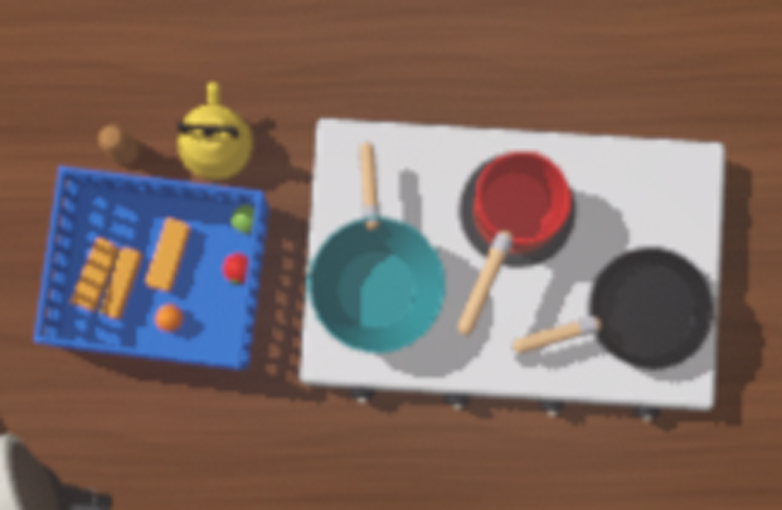

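View pics/s18.png

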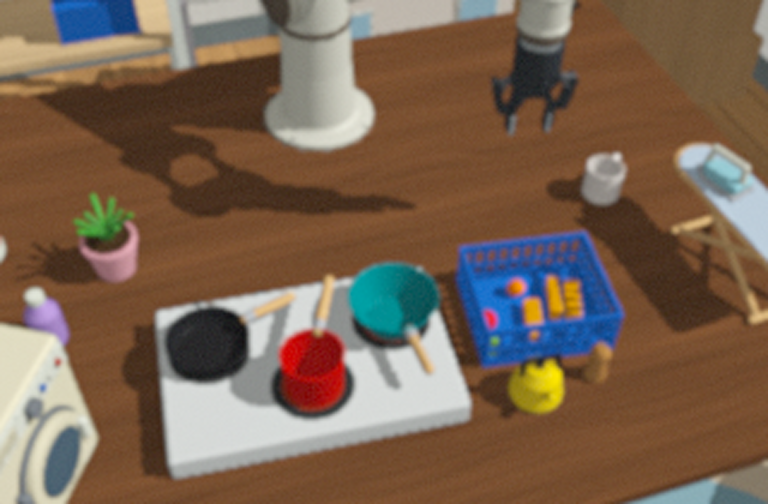

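The saucepan is empty, all six pieces are in the basket, the pans haven't moved, and the arm is clear. Handing in.

```bash
python3 - <<'E'
from bench import bot
print(bot.finish_job())
E
```

```text
the job is handed in; nothing more can be done
None
```

The job is done and handed in at about 42 s of the 210 s allowed; no verdict was reported.

- **Skillet and milk pan:** I gripped each by its handle and swung it round on the hob, then re-centred it on its ring.
- **Saucepan:** I rolled it about 100° over the basket. Its three pieces of food (tomato, sprout and carrot) fell in, and I put it back upright on the front left ring with the handle pointing to the back.
- **Fish fingers:** all three are in the basket.

My last checks, from the camera images:

| Pan | Distance of pan centre from ring centre | Handle tip in hob frame (x, y) |
|---|---|---|
| Saucepan | about 2 mm | (106, 160) mm |
| Milk pan | about 5 mm | (-81, 52) mm |
| Skillet | about 1 mm | (-90, -3) mm |

- **Clearances:** the handle tips are 55 mm or more from each other. The milk pan's tip is nearest to another pan, about 99 mm from the saucepan's centre against the required 82 mm.
- **Food and toys:** all six pieces lie inside the upright basket. The other toys look unmoved in the final pictures; I judged that by eye and did not measure it.
- **Disturbance:** I saw no sign that any item had been knocked aside.
- **Robot:** it stood clear of everything at hand-in, and no check failed.

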